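Load the backup drive into its dock and latch it

TASK

Take the drive cartridge with the orange stripe out of its white cradle and stand it in the black sled of the dock; the cradle and the sled each cover a different pair of its sides, so stand it upright on the bare top of the wooden riser on the way, let go, and take it again by its other two sides. Then slide the sled along the rail until it clicks fully home, and swing the red-knobbed handle so that it rides up over its cam and drops into the low notch. Do not let the cartridge drop, and leave the blue-striped cartridge and the bottle, carton and can where they are.

Things in the scene. Friction and masses are not known exactly. Their poses are not given: they have to be found in the camera images.
- drive_orange_center (a point): Centre of the grey drive cartridge with an orange stripe and top: a box 40 mm (its x) by 56 mm (its y) by 90 mm tall (z up), 0.15 to 0.3 kg. It stands in one of two like white cradles. At the start its x and y axes are those of its cradle.
- drive_blue_center (a point): Centre of the other cartridge, same size, with a blue stripe; it stands in the other cradle and stays there.
- cradle_a: White cradle fixed to the board, base 74 mm (x) by 86 mm (y), holding one cartridge (either one). Origin under its middle. Floor 14 mm over the board; two cheeks 34 mm wide at y = +-34 mm cover the y ends of the cartridge up to z = 108 mm, 4 mm over its top, so there it can only be gripped across its 40 mm (along x). Lips at the x faces are 7 mm high. Lift it straight up.
- cradle_b: The other white cradle, just like cradle_a.
- dock: Grey dock fixed to the board, 130 mm (its x) by 270 mm (its y from -120 to +150 mm), plate 14 mm thick; origin under it on the board. The sled slides along its +y; the latch pivots about a vertical axis at x = 0, y = 115 mm. The brass-coloured cam track lies round that pivot.
- sled_seat (a point): Centre of the floor of the black sled's pocket, 32 mm over the board; axes as the dock's. The upright cartridge fits with its 40 mm along x (inside 45 mm) and its 56 mm along y (61 mm), either way round. Cheeks 50 mm long (y) at x = +-26 mm rise 92 mm over the floor, flared lead-ins 98 mm; it can be lowered in only gripped across its 56 mm (y). Lips at the y sides: 8 mm high.
- sled_post (a point): Upright push post of the sled, 16 mm diameter with a 20 mm black cap, 60 mm from the pocket's centre to the dock's -x side; its top is 112 mm above the board, this point (in the cap's lower half) 96 mm. Clear to be pushed or pinched (across y) from above.
- sled (a joint): Travel of the sled in m along the dock's +y: starts 0 to 0.03, load anywhere there (it has about 1.5 N friction and stays). Before home it climbs a spring click (about 5 N) in the last 12 mm and then snaps to its stop at 0.080, fully home.
- latch (a joint): Angle of the latch handle in rad, counter-clockwise from above; at 0 the handle points along the dock's +y. Starts 0 to 0.2. From 0.35 to 1.2 the cam lifts the handle 12 mm, the crest runs to 1.5, and from about 1.6 it drops into the notch; stop at 1.9. It stays where the notch holds it, 1.6 to 1.9. If the sled is not home, its pin blocks the handle's hook.
- latch_lift (a joint): Height in m by which the handle is raised: 0 on the low land at the start, 0.012 on the crest, 0.003 in the notch. A spring presses it down with about 7 to 10 N; it may also be lifted by hand to 0.022.
- latch_knob (a point): Centre of the red upright knob on the handle, 20 mm diameter, 40 mm tall (from 22 mm below this point to 18 mm above), 80 mm from the pivot; moves with the handle. It stands about 88 mm above the board with the lift at 0. Push it sideways or pinch it lightly from above and lead it round the arc; it must be free to rise.
- latch_hinge (a point): Point on the latch's pivot axis, 88 mm above the board.
- ink: Loose bystander: blue ink bottle, 45 mm diameter, 84 mm tall, origin under its middle.
- staples_box: Loose bystander: white carton 45 x 70 x 50 mm tall, origin under its middle.
- spray: Loose bystander: red spray can, 44 mm diameter, 128 mm tall, origin under its middle.
- board: Wooden desk riser standing over the papers, fixed, 340 mm (x) by 800 mm (y), top board 18 mm thick on two end panels; everything in the job stands on it. Origin at the middle of its underside on the desk; its top is at world z = 0.066 m. 'The board' means this top.
Not all that is in view belongs to the job. Leave any purple look-alike of the part that bears drive_orange_center alone.

How it is judged:
On the way, in this order (a step that is already met when the one before it is completed fails the run):
1. the orange cartridge stands upright on the riser's bare top, let go (height (world z) of drive_orange_center below 0.117 m and angle between drive_orange_center's own z axis and vertical below 0.1 rad and contact force between the fingers and drive_orange below 0.1 N), for 0.2 s.
2. the orange cartridge stands in the sled's pocket, let go (z of drive_orange_center in the frame of sled_seat below 0.05 m and horizontal distance between drive_orange_center and sled_seat below 0.008 m and angle between drive_orange_center's own z axis and vertical below 0.08 rad and contact force between the fingers and drive_orange below 0.1 N and value of joint sled below 0.06 m), for 0.2 s.
3. the sled, with the cartridge in it, is home past its click (value of joint sled above 0.077 m and value of joint latch below 1.4 rad and horizontal distance between drive_orange_center and sled_seat below 0.008 m), for 0.2 s.
At the end, for the whole second after the job is handed in: The orange-striped cartridge stands in the sled's pocket, fully down (within 5 mm) and upright, the sled is home (within 4 mm of its stop), and the latch handle is turned past 1.57 rad and has dropped into the notch (lift under 6 mm), all at rest and released (z of drive_orange_center in the frame of sled_seat between 0.04 and 0.05 m and horizontal distance between drive_orange_center and sled_seat below 0.008 m and angle between drive_orange_center's own z axis and vertical below 0.08 rad and value of joint sled above 0.076 m and value of joint latch above 1.57 rad and value of joint latch_lift below 0.006 m and linear speed of drive_orange below 0.02 m/s); the robot touches nothing.
It fails at once if the orange cartridge is dropped or thrown (faster than 0.6 m/s out of the fingers) (linear speed of drive_orange above 0.6 m/s and contact force between the fingers and drive_orange below 0.1 N).
It fails at once if the blue cartridge is moved by more than 20 mm (distance of drive_blue_center from where it was at the start of the episode above 0.02 m).
It fails at once if the ink bottle is moved by more than 30 mm (distance of ink from where it was at the start of the episode above 0.03 m).
It fails at once if the carton is moved by more than 30 mm (distance of staples_box from where it was at the start of the episode above 0.03 m).
It fails at once if the spray can is moved by more than 30 mm (distance of spray from where it was at the start of the episode above 0.03 m).
It also fails if it takes over 72 s, if anything falls off the work surface, if the arm or the gripper's body presses on something with over 40 N, if the wrist force passes 120 N, or if a joint passes its speed limit or range.

ROBOT

A 7-joint arm with a two-finger parallel gripper is mounted at the origin on a cart in front of the work surface, level with it; the furniture and walls round the work are solid. World frame = base frame: x ahead of the robot, y to its left, z up, the work surface at z = 0. Lengths are in m, angles in rad, forces in N, time in s.
With the tool pointing down it reaches from about 0.425 to 0.925 m from the base axis. Payload 6.8 kg.
Tool frame: the origin (TCP) lies on the mounting face of the last link; the fingertips stand 173 mm ahead of it and the grasp point (between the pads) lies 155 mm ahead of it; y points along the fingers, x is the direction in which the jaws open and shut, and the axes are right-handed (so a half turn about y gives the same grasp; the last joint's range is limited). The gripper opens to 85 mm and grips with 20 to 120 N. Pads are 22 mm wide; open, the fingers measure 114 mm over their backs; the gripper's body (76 mm by 85 mm) begins 54 mm behind the grasp point. The pads swing forward as they close: fully open they stand 13 mm farther back than shut.
Start: joints at [-1.26, 0.477, 0.022, 1.555, -0.011, 1.109, -0.083], TCP at [0.274, 0.617, 0.405] pointing down, gripper open.
Joint ranges: [-2.96, 2.96], [-0.34, 2.1], [-1.41, 1.46], [0.24, 2.44], [-1.37, 4.51], [0.17, 1.92], [-2.96, 2.96]. Speed limits (rad/s): [2.39, 2.39, 3.14, 3.14, 3.14, 3.14, 3.14].

INTERFACE

Orientations are given as a rotation vector (axis times angle).
In Python, from bench import r gives the robot as it stands.
- The arm moves only by the tool step_arm, never from a script. Its arguments are lists of equal length, an entry for each row: "xyz": the shift along the tool's x, y, z scaled (see below), a list of three; "rotation": the turn, a rotation vector about the tool's x, y, z scaled (see below), a list of three. A call has 1 to 20 rows; each row is the pose to reach, as a shift and turn from the pose measured when the call began, along the tool's axes at that moment; what a row does not reach only later rows make up. The controller multiplies each number of a shift by 30 cm and each number of a turn by 90 degrees. A row lasts 1/8 s, in which the tool goes at most 62.5 mm and 10.7 degrees, less where a joint would pass 70% of its speed; a pose out of reach is approached as far as the arm can. A call with a number of a shift or a turn outside -1 to 1 is refused whole. A call with a gripper value outside its range is refused whole. "grip" is the closure, from 0 (fully open) to 1 (shut), set as the call begins (left out, the last holds). The fingers move at their own pace and stop on an object; "force" is the grip in N (left out, the last holds). Time passes only in rows, so rows that repeat a pose let the fingers close. It gives the time, the measured TCP pose, the force and the opening at its end, in the units of the state.
- r.get_obs(): the state, without advancing time (a new reading comes with each control period).
- r.grab_frame(name): name is "side" or "top" or "wrist"; returns a dict with "pixels" (480x640x3 uint8, red, green, blue), "fx", "fy", "cx", "cy" (pixels), "position" and "attitude" of the camera in the world; the wrist camera has in their place "mount" (4x4, takes a point from camera to tool coordinates, whose origin is the TCP and whose axes are the tool frame's). Camera axes: x right, y down, z forward; pixel columns grow to the right and rows downward; lengths in m; the calibration is good to about 2 mm. A picture is of the moment at which its call begins: read the wrist's pose just before it. There is no depth.
- r.hand_in(): hands the job in, once; it reports no verdict.
The state is a dict: "clock": time; "joints": joint angles; "qvel": joint speeds; "tau": joint torques, N m; "tcp_pos": TCP position; "orientation": TCP orientation; "contact_force": force on the tool from outside, world axes, zero at the start; "moment": the same for the moment, N m; "grip_width": finger opening in m.
Only numpy, scipy, OpenCV 4.12 (cv2) and the standard library are available. Lean on these libraries where they do the work, as an engineer would, in place of code of your own. Each camera call takes 0.05 s, during which the arm holds its last target.

## Working session

There is one attempt and no reset: what is moved stays moved. The work goes in short steps, Python scripts to look and compute and a tool call to move; the robot and the scene stay as the last step left them, time stands still between calls to the robot, and variables do not carry over. Pictures are saved under pics/ and viewed, and the job is handed in when it is done.

Besides the shell and the picture viewer there is one more tool, called after "Request:" by a JSON object that holds its "op" and its "data". step_arm: Moves the arm, as the interface text tells. Its arguments: {"type":"object","properties":{"xyz":{"type":"array"},"rotation":{"type":"array"},"grip":{"type":"number"},"force":{"type":"number"}},"required":["xyz","rotation"]}

```bash
mkdir -p pics; ls; python3 - <<'E'
from bench import r
import cv2,json
o=r.get_obs();print(o)
for n in ["side","top","wrist"]:
    f=r.grab_frame(n); cv2.imwrite(f"pics/{n}0.png",f["pixels"][:,:,::-1])
    print(n,{k:v for k,v in f.items() if k!="pixels"})
E
```

```text
pics
{'clock': 0.0, 'joints': array([-1.26009873,  0.4778108 ,  0.02235377,  1.55646719, -0.01154249,
        1.10930073, -0.08310191]), 'qvel': array([-0.00019123, -0.0005628 ,  0.00031841, -0.00043036,  0.00119469,
       -0.0029806 ,  0.00023619]), 'tau': array([ 9.91130787e-05, -5.96436918e+01,  1.60825051e+00, -2.81197536e+01,
        1.26124854e-02,  9.13271040e-03, -3.69930945e-06]), 'tcp_pos': array([0.27437687, 0.61641127, 0.40371187]), 'orientation': array([-1.37983323, -0.89432382,  0.89678578]), 'contact_force': array([-0.40216276,  0.26679061,  0.10171668]), 'moment': array([-0.01407117,  0.07246122,  0.01431794]), 'grip_width': 0.08547340392271598}
side {'fx': 580.6254313967074, 'fy': 580.6254313967074, 'cx': 326.3693456101899, 'cy': 241.03954120617385, 'position': array([0.16569705, 1.3030778 , 0.98647775]), 'attitude': array([-0.31880098,  2.6809797 , -1.38955572])}
top {'fx': 566.3050180384662, 'fy': 566.3050180384662, 'cx': 329.7432145222126, 'cy': 248.4197084660107, 'position': array([0.14332499, 0.11170314, 1.5602532 ]), 'attitude': array([-2.1014307 ,  2.12160558, -0.22689528])}
wrist {'fx': 338.6571495847839, 'fy': 338.6571495847839, 'cx': 322.5169645332059, 'cy': 242.2901171588867, 'mount': array([[ 9.99999569e-01, -7.83239517e-04,  4.97860618e-04,
         4.04088908e-04],
       [-7.05128719e-04, -2.92411315e-01,  9.56292385e-01,
         3.13744794e-02],
       [-6.03425908e-04, -9.56292324e-01, -2.92411742e-01,
         7.43258106e-02],
       [ 0.00000000e+00,  0.00000000e+00,  0.00000000e+00,
         1.00000000e+00]])}
```

View pics/side0.png

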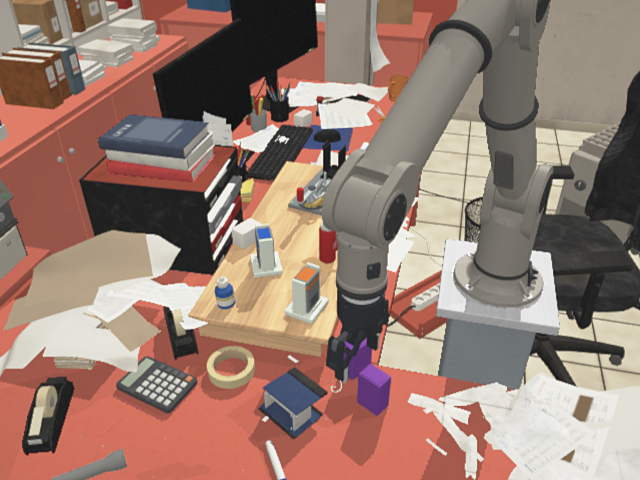

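View pics/top0.png

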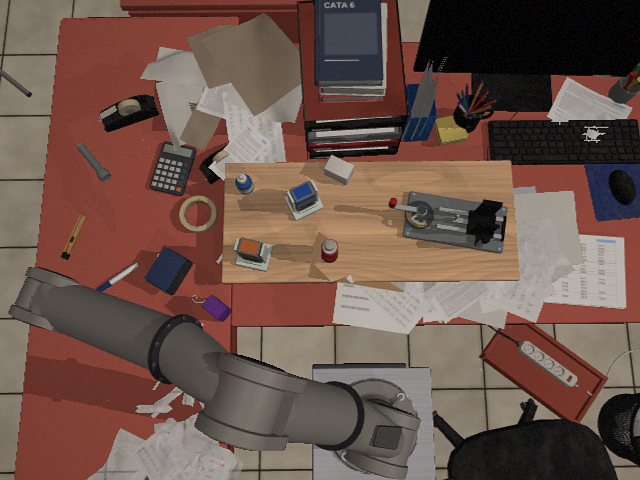

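View pics/wrist0.png

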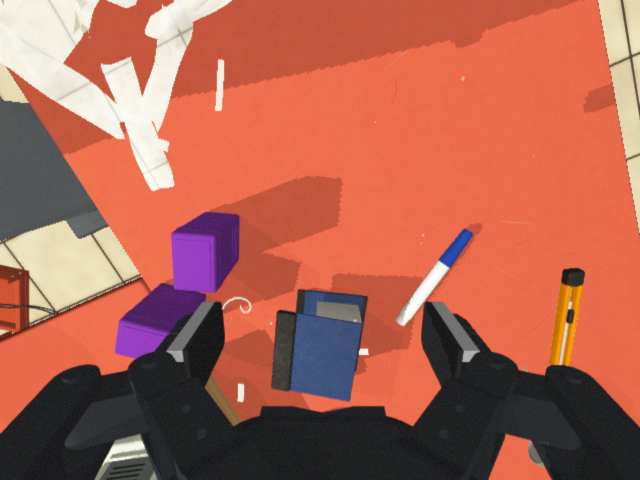

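```bash
cat > h.py <<'E'
import numpy as np,cv2
from scipy.spatial.transform import Rotation as R
from bench import r
def grab(n,save=None):
    o=r.get_obs(); f=r.grab_frame(n)
    if n=="wrist":
        T=np.eye(4);T[:3,:3]=R.from_rotvec(o["orientation"]).as_matrix();T[:3,3]=o["tcp_pos"]
        M=T@f["mount"]; f["Rm"]=M[:3,:3]; f["p"]=M[:3,3]
    else:
        f["Rm"]=R.from_rotvec(f["attitude"]).as_matrix(); f["p"]=np.array(f["position"])
    if save: cv2.imwrite(f"pics/{save}.png",f["pixels"][:,:,::-1])
    return f
def ray(f,uv):
    d=f["Rm"]@np.array([(uv[0]-f["cx"])/f["fx"],(uv[1]-f["cy"])/f["fy"],1.]); return d/np.linalg.norm(d)
def onz(f,uv,z):
    d=ray(f,uv); return f["p"]+d*(z-f["p"][2])/d[2]
def tri(f1,a,f2,b):
    d1,d2=ray(f1,a),ray(f2,b); s=np.linalg.lstsq(np.c_[d1,-d2],f2["p"]-f1["p"],rcond=None)[0]
    p,q=f1["p"]+s[0]*d1,f2["p"]+s[1]*d2; return (p+q)/2,np.linalg.norm(p-q)
def proj(f,P):
    c=f["Rm"].T@(np.array(P)-f["p"]); return np.array([f["cx"]+f["fx"]*c[0]/c[2],f["cy"]+f["fy"]*c[1]/c[2]])
def crop(f,x0,y0,x1,y1,s,name):
    im=f["pixels"][y0:y1,x0:x1,::-1]; cv2.imwrite(f"pics/{name}.png",cv2.resize(im,None,fx=s,fy=s,interpolation=cv2.INTER_CUBIC))
def hue(f,lo,hi,smin=100,vmin=60):
    h=cv2.cvtColor(f["pixels"],cv2.COLOR_RGB2HSV); return cv2.inRange(h,(lo,smin,vmin),(hi,255,255))
E
python3 - <<'E'
from h import *
t=grab("top");s=grab("side")
crop(t,220,150,350,290,5,"tL");crop(t,370,160,530,280,5,"tR")
crop(s,200,210,350,330,5,"sL");crop(s,270,130,350,220,6,"sR")
o=r.get_obs();print(R.from_rotvec(o["orientation"]).as_matrix().round(3))
for n,uv in [("bl",(222,281)),("tl",(224,162)),("tr",(512,160)),("br",(519,279))]: print(n,onz(t,uv,.066))
E
```

```text
[[ 0.407 -0.    -0.914]
 [ 0.914 -0.001  0.407]
 [-0.001 -1.    -0.   ]]
bl [0.37720299 0.39334565 0.066     ]
tl [0.71248012 0.39784345 0.066     ]
tr [ 0.71117075 -0.40623508  0.066     ]
br [ 0.37510833 -0.39897849  0.066     ]
```

View pics/tL.png

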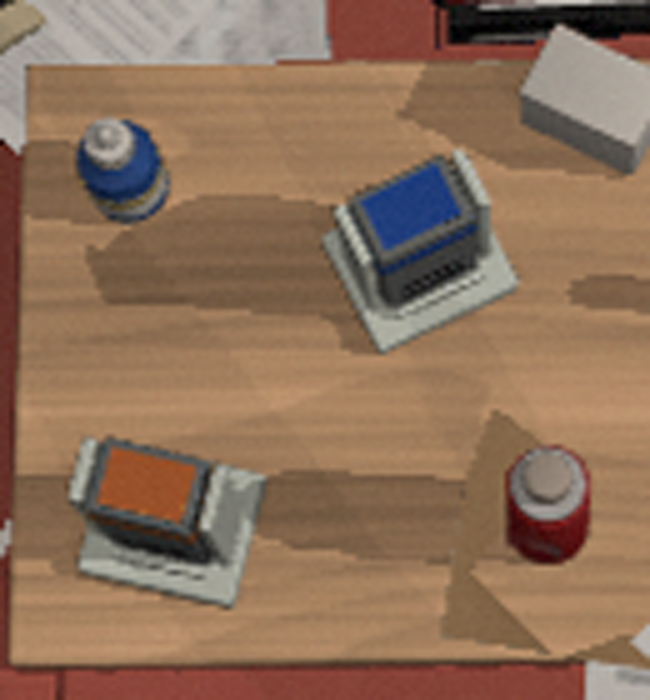

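View pics/tR.png

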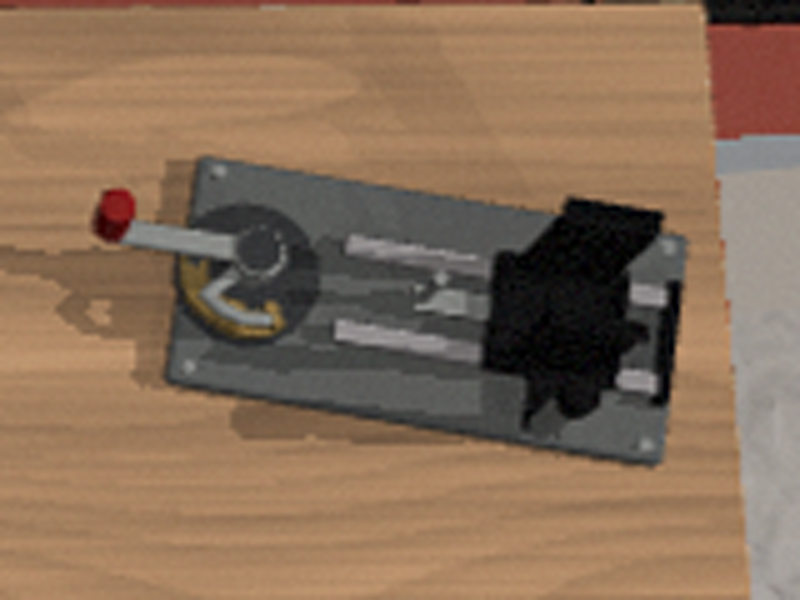

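View pics/sL.png

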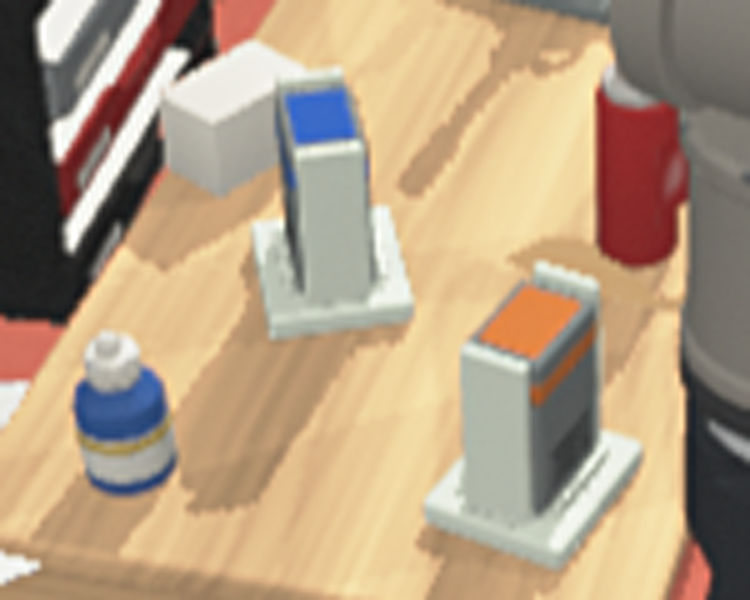

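View pics/sR.png

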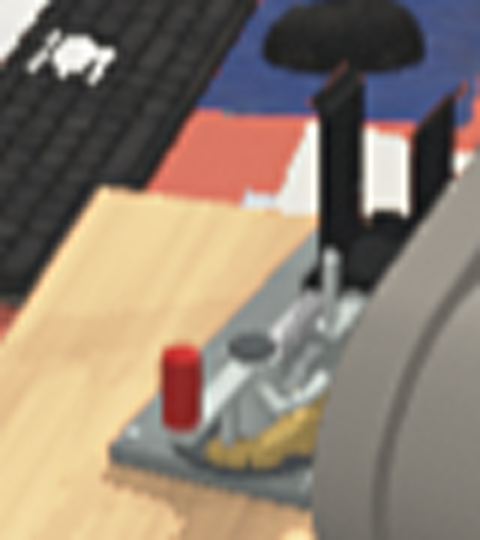

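```bash
python3 - <<'E'
from h import *
t=grab("top");s=grab("side")
for f,n in((t,"t"),(s,"s")):
    m=hue(f,5,18,180,90)
    x0,y0,x1,y1=(235,230,270,265) if n=="t" else (290,260,325,300)
    mm=np.zeros_like(m);mm[y0:y1,x0:x1]=m[y0:y1,x0:x1]
    cs=sorted(cv2.findContours(mm,0,1)[0],key=cv2.contourArea)[::-1][:2]
    for c in cs:
        box=cv2.boxPoints(cv2.minAreaRect(c)); W=np.array([onz(f,p,.170)[:2] for p in c[:,0].astype(float)])
        rc=cv2.minAreaRect((W*1000).astype(np.float32)); M=cv2.moments(c);
        print(n,cv2.contourArea(c),rc,"cen",onz(f,(M['m10']/M['m00'],M['m01']/M['m00']),.170) if M['m00'] else '')
        b=cv2.boxPoints(rc);print(b.round(1).tolist())
P=np.array([onz(t,(370+u/5,160+v/5),.08)[:2] for u,v in[(200,157),(686,237),(660,465),(168,382)]]);print(P)
print([np.linalg.norm(P[i]-P[(i+1)%4]) for i in range(4)])
y=(P[0]-P[1]+P[3]-P[2]);y/=np.linalg.norm(y);x=np.array([y[1],-y[0]]);O=P.mean(0)-y*.015
print("dock yaw",np.degrees(np.arctan2(-y[0],y[1])),O,"pivot",O+y*.115)
def redc(f,x0,y0,x1,y1):
    m=hue(f,172,180,150,80)|hue(f,0,4,150,80); q=np.zeros_like(m);q[y0:y1,x0:x1]=m[y0:y1,x0:x1]
    c=max(cv2.findContours(q,0,1)[0],key=cv2.contourArea);M=cv2.moments(c);return (M['m10']/M['m00'],M['m01']/M['m00']),cv2.boundingRect(c)
a=redc(t,385,192,402,215);b=redc(s,290,180,308,205);print(a,b,tri(t,a[0],s,b[0]))
E
```

```text
t 147.5 ((447.9812927246094, 308.5918273925781), (40.17608642578125, 27.527061462402344), 76.2367935180664) cen [0.4478975  0.30858683 0.17      ]
[[429.79998779296875, 292.3999938964844], [456.6000061035156, 285.79998779296875], [466.1000061035156, 324.79998779296875], [439.3999938964844, 331.3999938964844]]
s 4.0 ((457.36749267578125, 311.37750244140625), (35.99991226196289, 5.7087931632995605), 80.07453155517578) cen [0.45825697 0.3133711  0.17      ]
[[451.5, 294.1000061035156], [457.1000061035156, 293.20001220703125], [463.29998779296875, 328.6000061035156], [457.70001220703125, 329.6000061035156]]
s 0.5 ((430.9210205078125, 360.3463134765625), (8.008315086364746, 1.8578524589538574), 71.85649108886719) cen [0.43116405 0.36208369 0.17      ]
[[428.79998779296875, 356.79998779296875], [430.6000061035156, 356.29998779296875], [433.1000061035156, 363.8999938964844], [431.29998779296875, 364.3999938964844]]
[[ 0.61761488 -0.11542074]
 [ 0.56978577 -0.37780781]
 [ 0.44350625 -0.35437027]
 [ 0.4914701  -0.09323859]]
[np.float64(0.26671070137406816), np.float64(0.12843612242439906), np.float64(0.2655000666292388), np.float64(0.12808025667968784)]
dock yaw -10.369217865309025 [ 0.52789439 -0.24996438] pivot [ 0.54859332 -0.13684252]
((393.247311827957, 200.9301075268817), (390, 198, 7, 9)) ((299.5185185185185, 193.95156695156695), (297, 188, 6, 13)) (array([ 0.56912937, -0.06064773,  0.14718208]), np.float64(0.00283975626941775))
```

```bash
cat >> h.py <<'E'
def plan(x,y,zgrasp,az=None,tcp=False):
    "tool-down target: grasp point height (or tcp), azimuth deg of tool x; prints units"
    o=r.get_obs(); A=R.from_rotvec(o["orientation"]); p=np.array(o["tcp_pos"])
    X=A.as_matrix()[:,0]; cur=np.degrees(np.arctan2(X[1],X[0]))
    if az is None: az=cur
    a=np.radians(az); x_=np.array([np.cos(a),np.sin(a),0]);y_=np.array([0,0,-1.]);B=np.c_[x_,y_,np.cross(x_,y_)]
    t=np.array([x,y,zgrasp+(0 if tcp else .155)])
    sh=A.inv().apply(t-p)/.3; ro=(A.inv()*R.from_matrix(B)).as_rotvec()/(np.pi/2)
    print("cur az %.1f pos %s | xyz"%(cur,p.round(4)),sh.round(4).tolist(),"rot",ro.round(4).tolist(),"rows",round(max(np.linalg.norm(sh)*.3/.0625,np.linalg.norm(ro)*90/10.7),1),"t%.1f"%o["clock"],"F",o["contact_force"].round(1),"w%.4f"%o["grip_width"],"j7 %.2f"%o["joints"][6])
E
python3 - <<'E'
from h import *
plan(.448,.309,.40,-13.7,tcp=True)
t=grab("top")
for n,uv,z in [("can top",(220+548/5,150+475/5),.194),("cart blue",(220+415/5,150+205/5),.17),("carton",(339,168),.116)]: print(n,onz(t,uv,z))
E
```

```text
cur az 66.0 pos [0.2745 0.6166 0.4045] | xyz [-0.7015, 0.0152, -0.9455] rot [0.0002, 0.8856, -0.0003] rows 7.4 t0.3 F [-0.6  0.6 -0.6] w0.0852 j7 -0.08
can top [0.44453409 0.1062148  0.194     ]
cart blue [0.59234887 0.17299353 0.17      ]
carton [0.67359072 0.07855304 0.116     ]
```

Request:
{"op": "step_arm", "data": {"xyz": [[-0.7,0.015,-0.945],[-0.7,0.015,-0.945],[-0.7,0.015,-0.945],[-0.7,0.015,-0.945],[-0.7,0.015,-0.945],[-0.7,0.015,-0.945],[-0.7,0.015,-0.945],[-0.7,0.015,-0.945],[-0.7,0.015,-0.945],[-0.7,0.015,-0.945],[-0.7,0.015,-0.945],[-0.7,0.015,-0.945]], "rotation": [[0,0.885,0],[0,0.885,0],[0,0.885,0],[0,0.885,0],[0,0.885,0],[0,0.885,0],[0,0.885,0],[0,0.885,0],[0,0.885,0],[0,0.885,0],[0,0.885,0],[0,0.885,0]], "grip": 0, "force": 40}}

```text
clock: 1.9
tcp_pos: [0.4481, 0.3095, 0.4001]
orientation: [-1.563, 0.187, -0.186]
contact_force: [0.7, 0.4, 0.4]
grip_width: 0.0855
```

```bash
python3 - <<'E'
from h import *
plan(.448,.309,.40,-13.7,tcp=True)
w=grab("wrist","w1")
m=hue(w,5,18,180,90);
for c in sorted(cv2.findContours(m,0,1)[0],key=cv2.contourArea)[::-1][:2]:
    W=np.array([onz(w,p,.170)[:2] for p in c[:,0].astype(float)])
    print(cv2.contourArea(c),cv2.boundingRect(c),cv2.minAreaRect((W*1000).astype(np.float32)))
E
```

```text
cur az -13.6 pos [0.4481 0.3095 0.4001] | xyz [0.0002, 0.0004, -0.0018] rot [0.0001, 0.001, -0.0] rows 0.0 t1.9 F [0.7 0.4 0.4] w0.0855 j7 -0.83
3033.0 (300, 226, 49, 66) ((449.9961242675781, 312.249267578125), (42.994258880615234, 29.766542434692383), 76.35750579833984)
7.0 (273, 71, 5, 5) ((449.3277282714844, 421.0086669921875), (1.461276888847351, 2.4983019828796387), 33.01201629638672)
```

View pics/w1.png

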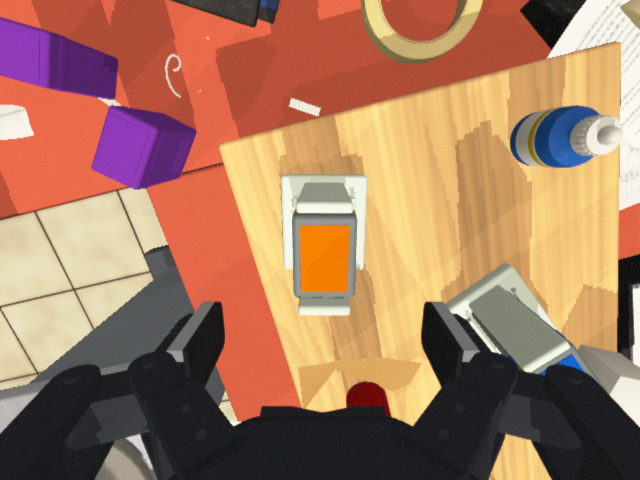

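Request:
{"op": "step_arm", "data": {"xyz": [[0.003,0.2,0.004],[0.003,0.32,0.004],[0.003,0.367,0.004],[0.003,0.367,0.004],[0.003,0.367,0.004],[0.003,0.367,0.004]], "rotation": [[0,0,0],[0,0,0],[0,0,0],[0,0,0],[0,0,0],[0,0,0]]}}

```text
clock: 2.7
tcp_pos: [0.4497, 0.3108, 0.2914]
orientation: [-1.561, 0.185, -0.188]
contact_force: [1.7, -0.1, 0.1]
grip_width: 0.0854
```

```bash
python3 - <<'E'
from h import *
plan(.449,.3105,.135,-13.6)
w=grab("wrist","w2")
E
```

```text
cur az -13.6 pos [0.4497 0.3108 0.2914] | xyz [-0.002, 0.0046, -0.0014] rot [-0.0013, -0.0003, 0.0008] rows 0.0 t2.7 F [ 1.7 -0.1  0.1] w0.0854 j7 -0.76
```

View pics/w2.png

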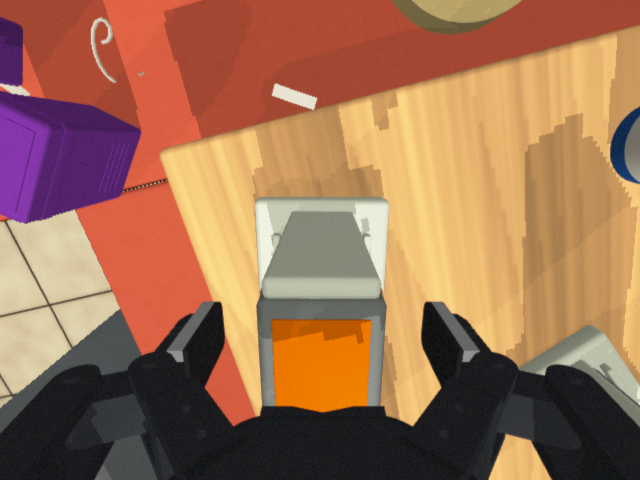

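The cartridge top (orange, 272–370, 320–408) is centred between the open fingers (223 and 422). Closing.

Request:
{"op": "step_arm", "data": {"xyz": [[0,0,0],[0,0,0],[0,0,0],[0,0,0],[0,0,0],[0,0,0],[0,0,0],[0,0,0]], "rotation": [[0,0,0],[0,0,0],[0,0,0],[0,0,0],[0,0,0],[0,0,0],[0,0,0],[0,0,0]], "grip": 1, "force": 45}}

```text
clock: 3.75
tcp_pos: [0.4496, 0.3108, 0.2915]
orientation: [-1.561, 0.186, -0.188]
contact_force: [-2.0, -0.1, 5.4]
grip_width: 0.0392
```

Request:
{"op": "step_arm", "data": {"xyz": [[0,-0.06,0],[0,-0.15,0],[0,-0.3,0],[0,-0.45,0],[0,-0.55,0],[0,-0.55,0],[0,-0.55,0]], "rotation": [[0,0,0],[0,0,0],[0,0,0],[0,0,0],[0,0,0],[0,0,0],[0,0,0]]}}

```text
clock: 4.62
tcp_pos: [0.4488, 0.3102, 0.4547]
orientation: [-1.563, 0.187, -0.186]
contact_force: [-0.4, -0.1, -3.7]
grip_width: 0.0397
```

```bash
python3 - <<'E'
from h import *
w=grab("wrist","w3")
plan(.55,.035,.30,-10.4)
E
```

```text
cur az -13.6 pos [0.4488 0.3102 0.4544] | xyz [0.5438, -0.0016, -0.8123] rot [0.0006, -0.0357, -0.0005] rows 4.7 t4.7 F [ 0.2  0.3 -3.4] w0.0391 j7 -0.86
```

View pics/w3.png

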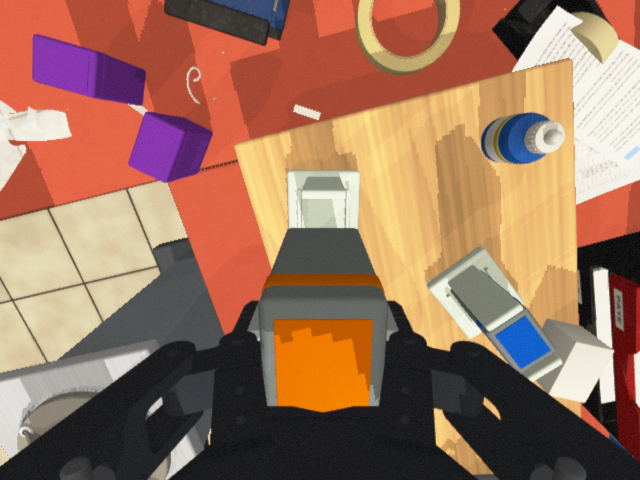

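Request:
{"op": "step_arm", "data": {"xyz": [[0.08,0,-0.12],[0.18,0,-0.27],[0.28,0,-0.42],[0.38,0,-0.57],[0.47,0,-0.7],[0.52,0,-0.78],[0.543,0,-0.812],[0.543,0,-0.812],[0.543,0,-0.812]], "rotation": [[0,0,0],[0,0,0],[0,-0.036,0],[0,-0.036,0],[0,-0.036,0],[0,-0.036,0],[0,-0.036,0],[0,-0.036,0],[0,-0.036,0]]}}

```text
clock: 5.8
tcp_pos: [0.5495, 0.0369, 0.454]
orientation: [-1.567, 0.142, -0.139]
contact_force: [-0.4, 0.1, -2.8]
grip_width: 0.0395
```

```bash
python3 - <<'E'
from h import *
plan(.55,.035,.279,-10.4,tcp=True)
grab("wrist","w4");grab("side","s4")
E
```

```text
cur az -10.2 pos [0.5495 0.0369 0.454 ] | xyz [0.0039, 0.5833, -0.0057] rot [0.0004, 0.0018, -0.0013] rows 2.8 t5.8 F [-0.4  0.1 -2.8] w0.0395 j7 -0.21
```

View pics/w4.png

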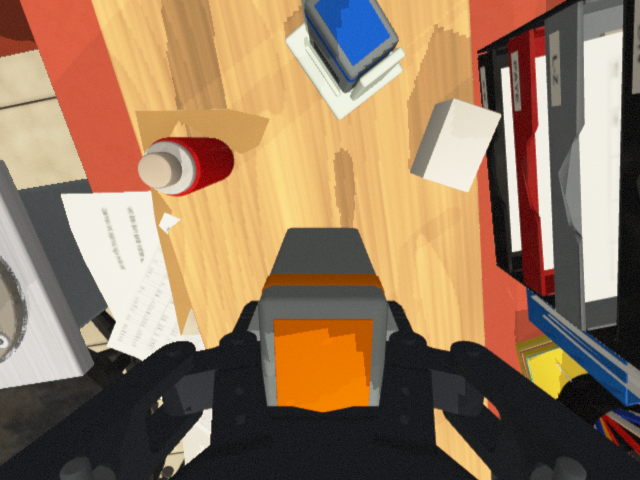

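Request:
{"op": "step_arm", "data": {"xyz": [[0.003,0.12,-0.005],[0.003,0.28,-0.005],[0.003,0.42,-0.005],[0.003,0.51,-0.005],[0.003,0.55,-0.005],[0.003,0.565,-0.005],[0.003,0.575,-0.005],[0.003,0.58,-0.005],[0.003,0.585,-0.005],[0.003,0.589,-0.005],[0.003,0.589,-0.005]], "rotation": [[0,0,0],[0,0,0],[0,0,0],[0,0,0],[0,0,0],[0,0,0],[0,0,0],[0,0,0],[0,0,0],[0,0,0],[0,0,0]]}}

```text
clock: 7.28
tcp_pos: [0.5499, 0.0351, 0.2776]
orientation: [-1.567, 0.141, -0.139]
contact_force: [-0.3, 0.1, -2.3]
grip_width: 0.0398
```

```bash
python3 - <<'E'
from h import *
plan(.55,.035,.2774,-10.4,tcp=True)
s=grab("side","s5");crop(s,260,140,400,290,4,"s5c")
E
```

```text
cur az -10.2 pos [0.5499 0.0351 0.2776] | xyz [0.0004, 0.0008, -0.0001] rot [0.0003, 0.0019, -0.0009] rows 0.0 t7.3 F [-0.3  0.1 -2.3] w0.0398 j7 -0.06
```

View pics/s5c.png

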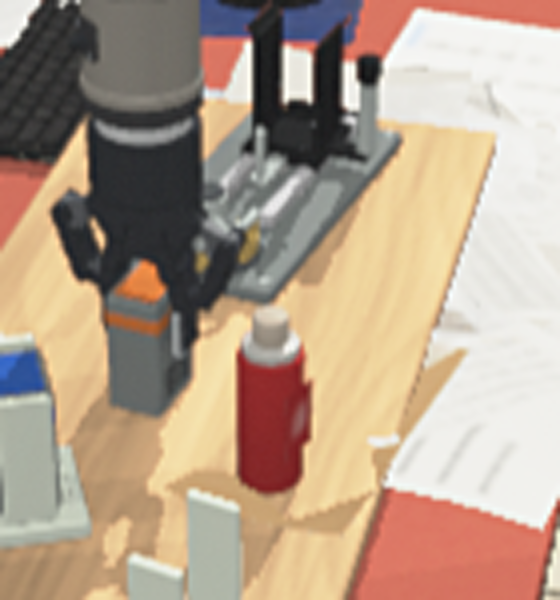

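Request:
{"op": "step_arm", "data": {"xyz": [[0,0.003,0],[0,0.005,0],[0,0.005,0],[0,0.005,0]], "rotation": [[0,0,0],[0,0,0],[0,0,0],[0,0,0]]}}

```text
clock: 7.82
tcp_pos: [0.55, 0.0348, 0.2775]
orientation: [-1.566, 0.142, -0.139]
contact_force: [-6.2, -0.7, 12.3]
grip_width: 0.0395
```

Request:
{"op": "step_arm", "data": {"xyz": [[0,-0.001,0],[0,-0.001,0]], "rotation": [[0,0,0],[0,0,0]]}}

```text
clock: 8.07
tcp_pos: [0.55, 0.0348, 0.2778]
orientation: [-1.566, 0.141, -0.14]
contact_force: [0.4, 0.3, -2.3]
grip_width: 0.0397
```

Request:
{"op": "step_arm", "data": {"xyz": [[0,0,0],[0,0,0],[0,0,0],[0,0,0],[0,0,0],[0,0,0]], "rotation": [[0,0,0],[0,0,0],[0,0,0],[0,0,0],[0,0,0],[0,0,0]], "grip": 0}}

```text
clock: 8.82
tcp_pos: [0.55, 0.0348, 0.2778]
orientation: [-1.566, 0.141, -0.139]
contact_force: [-0.8, -0.7, -0.5]
grip_width: 0.086
```

Request:
{"op": "step_arm", "data": {"xyz": [[0,-0.1,0],[0,-0.25,0],[0,-0.4,0],[0,-0.4,0],[0,-0.4,0]], "rotation": [[0,0,0],[0,0,0],[0,0,0],[0,0,0],[0,0,0]]}}

```text
clock: 9.45
tcp_pos: [0.5498, 0.0348, 0.3973]
orientation: [-1.565, 0.142, -0.139]
contact_force: [-0.3, -0.4, -0.2]
grip_width: 0.0854
```

```bash
python3 - <<'E'
from h import *
w=grab("wrist","w6")
m=hue(w,5,18,180,90);
c=max(cv2.findContours(m,0,1)[0],key=cv2.contourArea)
W=np.array([onz(w,p,.156)[:2] for p in c[:,0].astype(float)])
print(cv2.contourArea(c),cv2.boundingRect(c),cv2.minAreaRect((W*1000).astype(np.float32)))
plan(.55,.035,.128,-100.4)
E
```

```text
2749.0 (300, 224, 47, 63) ((550.071044921875, 36.51629638671875), (43.11252212524414, 29.75655174255371), 79.58869934082031)
cur az -10.2 pos [0.5496 0.0348 0.3967] | xyz [0.0023, 0.379, 0.0008] rot [0.0016, 1.0018, -0.0015] rows 8.4 t9.5 F [-0.3  0.5 -0. ] w0.0853 j7 -0.16
```

View pics/w6.png

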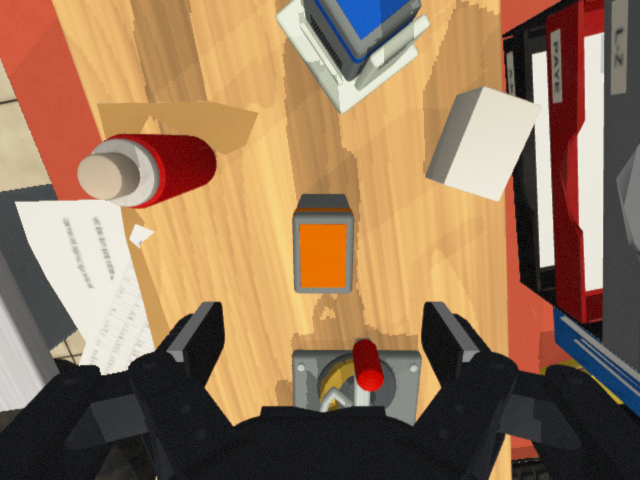

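```bash
python3 - <<'E'
from h import *
plan(.53,-.24,.46,-100.4,tcp=True)
E
```

```text
cur az -10.2 pos [0.5496 0.0348 0.3967] | xyz [0.0978, -0.2112, -0.9132] rot [0.0016, 1.0018, -0.0015] rows 8.4 t9.5 F [-0.3  0.5 -0. ] w0.0853 j7 -0.16
```

Request:
{"op": "step_arm", "data": {"xyz": [[0.098,-0.211,-0.9],[0.098,-0.211,-0.9],[0.098,-0.211,-0.9],[0.098,-0.211,-0.9],[0.098,-0.211,-0.9],[0.098,-0.211,-0.9],[0.098,-0.211,-0.9],[0.098,-0.211,-0.9],[0.098,-0.211,-0.9],[0.098,-0.211,-0.9],[0.098,-0.211,-0.9],[0.098,-0.211,-0.9]], "rotation": [[0,1,0],[0,1,0],[0,1,0],[0,1,0],[0,1,0],[0,1,0],[0,1,0],[0,1,0],[0,1,0],[0,1,0],[0,1,0],[0,1,0]]}}

```text
clock: 11.0
tcp_pos: [0.5307, -0.2361, 0.4597]
orientation: [-1.122, 1.342, -1.337]
contact_force: [-0.5, 0.0, -0.4]
grip_width: 0.0853
```

```bash
python3 - <<'E'
from h import *
w=grab("wrist","w7");plan(.53,-.24,.46,-100.4,tcp=True)
import pickle;pickle.dump(w,open("w7.pkl","wb"))
E
```

```text
cur az -100.2 pos [ 0.5307 -0.2362  0.4598] | xyz [0.013, -0.0006, 0.0] rot [0.0021, 0.0021, -0.0] rows 0.1 t11.1 F [ 0.3 -0.1 -0.3] w0.0852 j7 -1.06
```

View pics/w7.png

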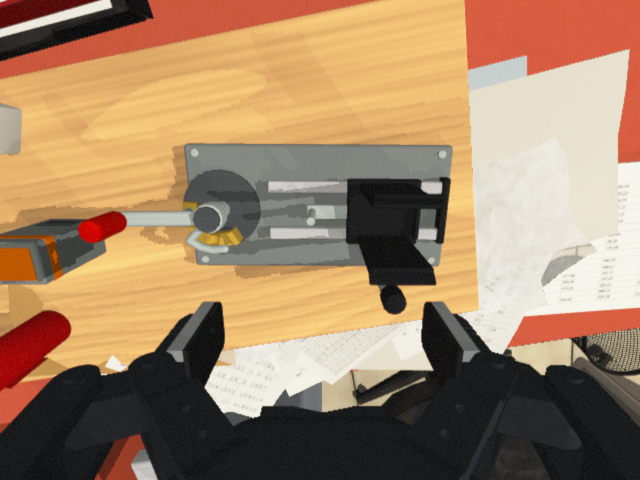

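```bash
python3 - <<'E'
from h import *
import pickle;w=pickle.load(open("w7.pkl","rb"))
f=dict(w); f["pixels"]=np.clip(w["pixels"].astype(float)**0.6*9,0,255).astype(np.uint8)
crop(f,330,135,470,325,4,"w7s");crop(w,70,130,230,280,5,"w7l")
E
```

```text
(no output)
```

View pics/w7s.png

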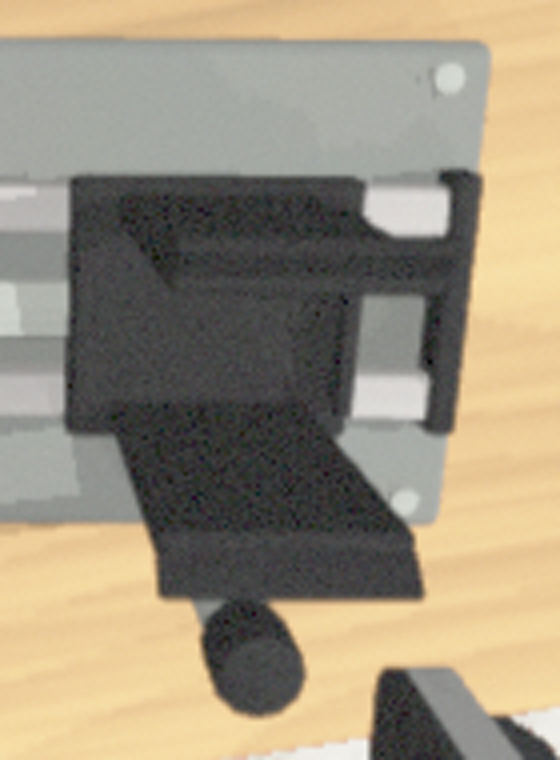

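View pics/w7l.png

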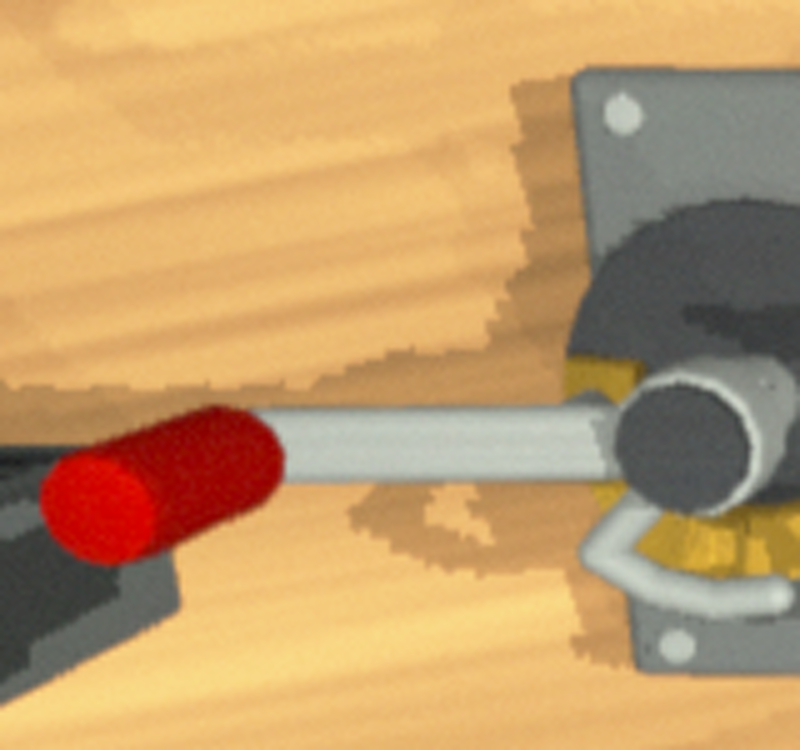

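```bash
python3 - <<'E'
from h import *
import pickle;w=pickle.load(open("w7.pkl","rb"))
px=[(185.2,144),(452.5,145.5),(439,265.5),(197.6,264)]
P=np.array([onz(w,p,.08)[:2] for p in px]);print(P,[round(np.linalg.norm(P[i]-P[(i+1)%4]),4) for i in range(4)])
y=(P[0]-P[1]+P[3]-P[2]);y/=np.linalg.norm(y);x=np.array([y[1],-y[0]]);O=P.mean(0)-y*.015
print("yaw",np.degrees(np.arctan2(-y[0],y[1])),"O",O,"pivot",O+.115*y)
def D(n,p,z):
    q=onz(w,p,z)[:2]; print(n,q.round(4),"dock",round((q-O)@x,4),round((q-O)@y,4))
c=lambda u,v:(330+u/4,135+v/4); l=lambda u,v:(70+u/5,130+v/5)
D("cap",c(258,675),.178)
for n,p in [("nearL",(160,597)),("nearR",(424,597)),("nearTL",(155,540)),("nearTR",(412,530))]: D(n,c(*p),.196)
for n,p in [("farL",(125,240)),("farL2",(170,265)),("farR",(470,255))]: D(n,c(*p),.196)
for n,p in [("baseTL",(72,178)),("baseTR",(360,180)),("baseBL",(68,430)),("baseBR",(340,430))]: D(n,c(*p),.098)
D("knobtop",l(98,508),.172);D("hubtop",l(683,448),.15)
s=grab("side");t=grab("top");crop(s,290,120,380,200,7,"s7")
E
```

```text
[[ 0.62235945 -0.11426072]
 [ 0.57405241 -0.3738293 ]
 [ 0.44928821 -0.35089837]
 [ 0.49806525 -0.0901887 ]] [np.float64(0.264), np.float64(0.1269), np.float64(0.2652), np.float64(0.1266)]
yaw -10.569849314270341 O [ 0.53318982 -0.24703975] pivot [ 0.55428474 -0.13399107]
cap [ 0.4659 -0.2838] dock -0.0594 -0.0485
nearL [ 0.4952 -0.2652] dock -0.034 -0.0248
nearR [ 0.4865 -0.3136] dock -0.0337 -0.074
nearTL [ 0.5067 -0.2658] dock -0.0226 -0.0233
nearTR [ 0.5003 -0.3125] dock -0.0204 -0.0704
farL [ 0.5625 -0.2684] dock 0.0327 -0.0156
farL2 [ 0.5568 -0.2754] dock 0.0284 -0.0236
farR [ 0.5494 -0.3266] dock 0.0305 -0.0752
baseTL [ 0.5619 -0.2661] dock 0.0317 -0.0135
baseTR [ 0.549  -0.3344] dock 0.0316 -0.083
baseBL [ 0.4991 -0.2552] dock -0.032 -0.0143
baseBR [ 0.4868 -0.3235] dock -0.0316 -0.0836
knobtop [ 0.5675 -0.0566] dock -0.0013 0.1935
hubtop [ 0.5567 -0.141 ] dock 0.0037 0.1085
```

View pics/s7.png

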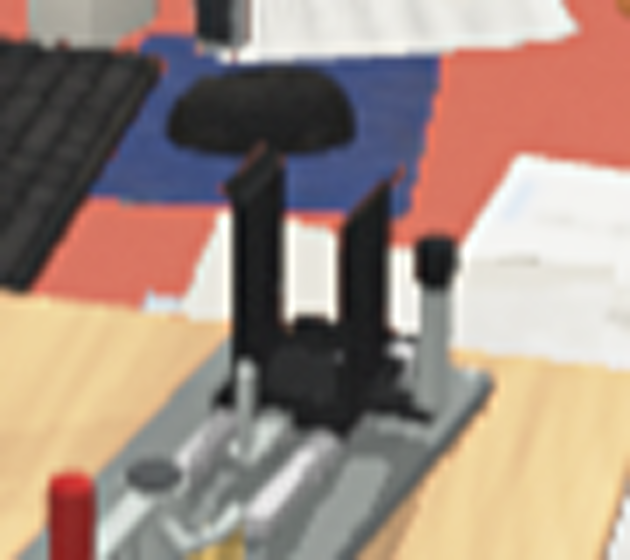

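```bash
python3 - <<'E'
from h import *
plan(.55,.0355,.40,-100.2,tcp=True)
E
```

```text
cur az -100.2 pos [ 0.5307 -0.2362  0.46  ] | xyz [-0.9026, 0.2002, -0.0968] rot [0.0019, -0.0003, -0.0001] rows 4.5 t11.2 F [0.1 0.9 0.4] w0.0853 j7 -1.06
```

Request:
{"op": "step_arm", "data": {"xyz": [[-0.9,0.2,-0.097],[-0.9,0.2,-0.097],[-0.9,0.2,-0.097],[-0.9,0.2,-0.097],[-0.9,0.2,-0.097],[-0.9,0.2,-0.097],[-0.9,0.2,-0.097],[-0.9,0.2,-0.097]], "rotation": [[0,0,0],[0,0,0],[0,0,0],[0,0,0],[0,0,0],[0,0,0],[0,0,0],[0,0,0]]}}

```text
clock: 12.15
tcp_pos: [0.5498, 0.0328, 0.4006]
orientation: [-1.119, 1.343, -1.34]
contact_force: [0.2, -0.4, 0.3]
grip_width: 0.0854
```

```bash
python3 - <<'E'
from h import *
w=grab("wrist","w8")
m=hue(w,5,18,180,90);
c=max(cv2.findContours(m,0,1)[0],key=cv2.contourArea)
W=np.array([onz(w,p,.156)[:2] for p in c[:,0].astype(float)])
rc=cv2.minAreaRect((W*1000).astype(np.float32))
print(cv2.contourArea(c),cv2.boundingRect(c),rc)
plan(rc[0][0]/1000,rc[0][1]/1000,.128,-100.2)
plan(.550,.0355,.128,-100.2)
E
```

```text
2652.5 (285, 235, 67, 42) ((550.1707763671875, 36.240699768066406), (43.74490737915039, 28.961854934692383), 79.59856414794922)
cur az -100.4 pos [0.5498 0.033  0.4005] | xyz [-0.0107, 0.3917, 0.0002] rot [0.0014, -0.002, -0.0002] rows 1.9 t12.2 F [-0.6  0.  -0.1] w0.0856 j7 -1.51
cur az -100.4 pos [0.5498 0.033  0.4005] | xyz [-0.0082, 0.3917, 0.0001] rot [0.0014, -0.002, -0.0002] rows 1.9 t12.2 F [-0.6  0.  -0.1] w0.0856 j7 -1.51
```

View pics/w8.png

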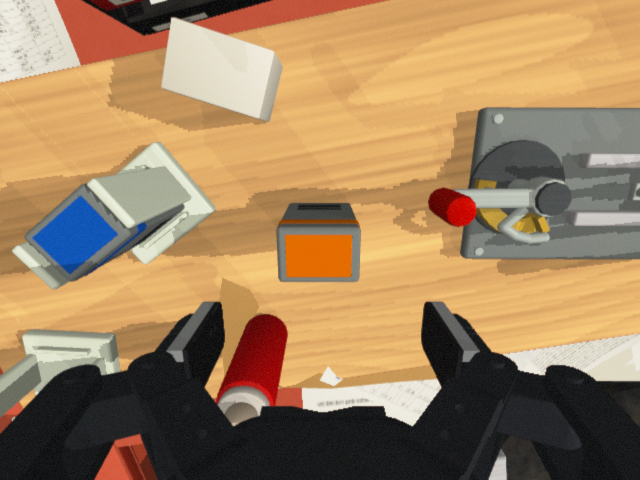

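Request:
{"op": "step_arm", "data": {"xyz": [[-0.011,0.15,0],[-0.011,0.3,0],[-0.011,0.375,0],[-0.011,0.397,0],[-0.011,0.397,0],[-0.011,0.397,0],[-0.011,0.397,0]], "rotation": [[0,0,0],[0,0,0],[0,0,0],[0,0,0],[0,0,0],[0,0,0],[0,0,0]]}}

```text
clock: 13.08
tcp_pos: [0.5505, 0.0363, 0.2823]
orientation: [-1.118, 1.342, -1.34]
contact_force: [-0.2, -1.6, -0.3]
grip_width: 0.0854
```

```bash
python3 - <<'E'
from h import *
plan(.5502,.0363,.127,-100.4)
w=grab("wrist","w9")
E
```

```text
cur az -100.4 pos [0.5505 0.0363 0.2823] | xyz [0.0003, 0.001, -0.0008] rot [0.0005, 0.0003, -0.0007] rows 0.0 t13.1 F [-0.2 -1.6 -0.3] w0.0854 j7 -1.38
```

View pics/w9.png

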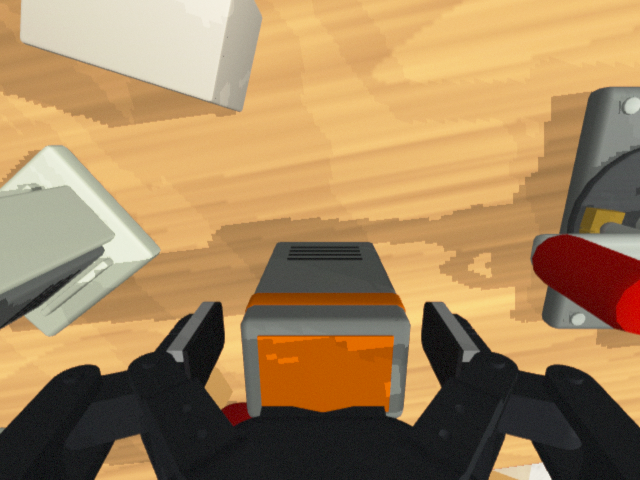

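The cartridge (242–410) is straddled centrally by the fingers across its 56 mm. Closing and lifting.

Request:
{"op": "step_arm", "data": {"xyz": [[0,0,0],[0,0,0],[0,0,0],[0,0,0],[0,0,0],[0,0,0]], "rotation": [[0,0,0],[0,0,0],[0,0,0],[0,0,0],[0,0,0],[0,0,0]], "grip": 1, "force": 45}}

```text
clock: 13.88
tcp_pos: [0.5506, 0.0363, 0.2826]
orientation: [-1.117, 1.342, -1.34]
contact_force: [0.2, -1.1, 5.5]
grip_width: 0.0555
```

Request:
{"op": "step_arm", "data": {"xyz": [[0,-0.06,0],[0,-0.15,0],[0,-0.3,0],[0,-0.45,0],[0,-0.55,0],[0,-0.58,0],[0,-0.58,0]], "rotation": [[0,0,0],[0,0,0],[0,0,0],[0,0,0],[0,0,0],[0,0,0],[0,0,0]]}}

```text
clock: 14.75
tcp_pos: [0.5504, 0.0362, 0.4563]
orientation: [-1.117, 1.342, -1.339]
contact_force: [-1.2, 0.9, -2.9]
grip_width: 0.0551
```

```bash
python3 - <<'E'
from h import *
O=np.array([.5332,-.2470]);a=np.radians(-10.55);x=np.array([np.cos(a),np.sin(a)]);y=np.array([-x[1],x[0]])
q=O-.0488*y;print("seat",q)
plan(q[0],q[1],.455,-100.5,tcp=True)
w=grab("wrist","w10")
E
```

```text
seat [ 0.52426504 -0.29497506]
cur az -100.4 pos [0.5504 0.0362 0.4563] | xyz [1.1014, 0.0025, 0.1129] rot [0.0005, 0.0016, -0.0011] rows 5.3 t14.8 F [-1.2  0.9 -2.9] w0.0551 j7 -1.57
```

View pics/w10.png

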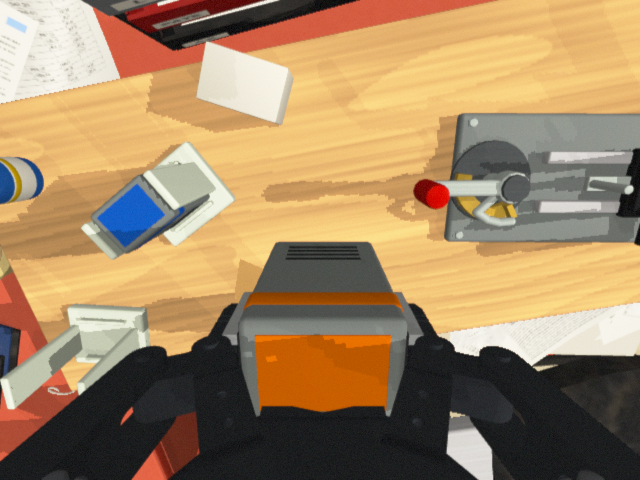

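Request:
{"op": "step_arm", "data": {"xyz": [[0.12,0,0.013],[0.27,0,0.03],[0.42,0,0.045],[0.57,0,0.06],[0.72,0,0.077],[0.84,0,0.09],[0.92,0,0.098],[0.95,0,0.1],[0.95,0,0.1]], "rotation": [[0,0,0],[0,0,0],[0,0,0],[0,0,0],[0,0,0],[0,0,0],[0,0,0],[0,0,0],[0,0,0]]}}

```text
clock: 15.92
tcp_pos: [0.5282, -0.2493, 0.4543]
orientation: [-1.119, 1.345, -1.339]
contact_force: [-0.9, 0.8, -1.8]
grip_width: 0.0554
```

```bash
python3 - <<'E'
from h import *
plan(.5243,-.2950,.455,-100.5,tcp=True)
w=grab("wrist","w11")
E
```

```text
cur az -100.4 pos [ 0.5282 -0.2493  0.4543] | xyz [0.1521, -0.0026, 0.0145] rot [0.0024, 0.0011, -0.0008] rows 0.7 t15.9 F [-0.9  0.8 -1.8] w0.0554 j7 -1.03
```

View pics/w11.png

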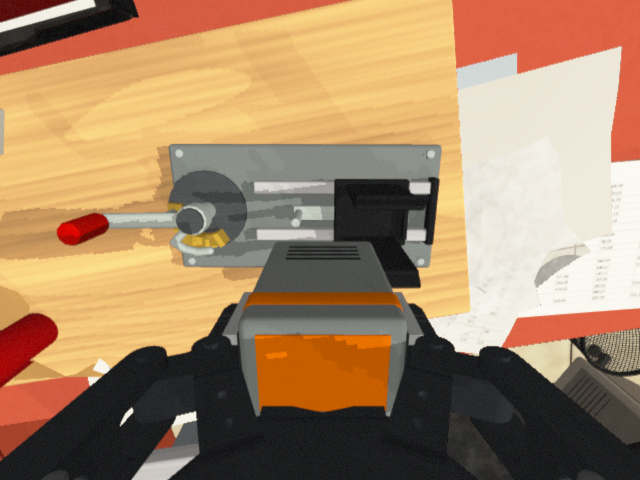

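Request:
{"op": "step_arm", "data": {"xyz": [[0.1,0,0.01],[0.152,0.03,0.0145],[0.152,0.08,0.0145],[0.152,0.095,0.0145],[0.152,0.095,0.0145],[0.152,0.095,0.0145]], "rotation": [[0.002,0.001,0],[0.002,0.001,0],[0.002,0.001,0],[0.002,0.001,0],[0.002,0.001,0],[0.002,0.001,0]]}}

```text
clock: 16.73
tcp_pos: [0.5251, -0.2935, 0.4261]
orientation: [-1.117, 1.342, -1.34]
contact_force: [0.1, 0.1, -3.1]
grip_width: 0.0556
```

```bash
python3 - <<'E'
from h import *
plan(.5243,-.2950,.422,-100.5,tcp=True)
w=grab("wrist","w12")
s=grab("side"); 
f=dict(s); f["pixels"]=np.clip(s["pixels"].astype(float)**0.6*9,0,255).astype(np.uint8)
crop(f,290,80,400,200,5,"s12")
f=dict(w); f["pixels"]=np.clip(w["pixels"].astype(float)**0.6*9,0,255).astype(np.uint8)
crop(f,220,120,460,320,3,"w12c")
E
```

```text
cur az -100.3 pos [ 0.5251 -0.2935  0.4261] | xyz [0.0053, 0.0137, -0.0017] rot [-0.0001, 0.0017, -0.0011] rows 0.1 t16.7 F [ 0.1  0.1 -3.1] w0.0556 j7 -0.93
```

View pics/w12c.png

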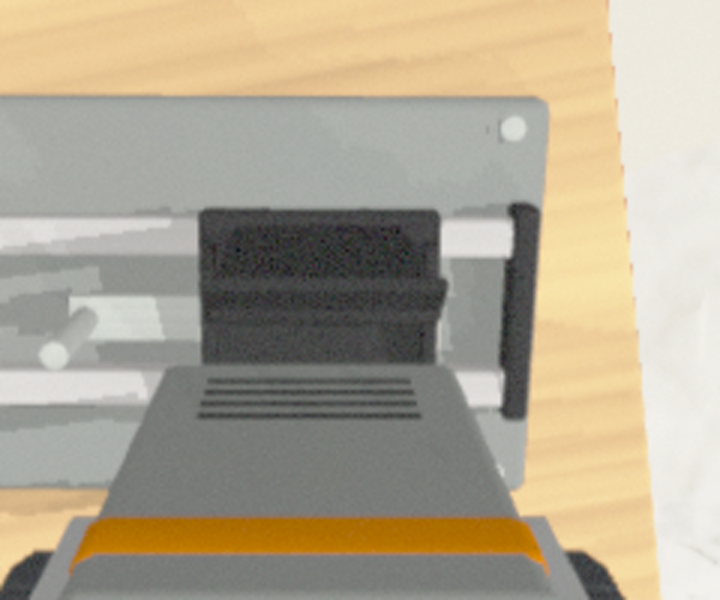

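View pics/s12.png

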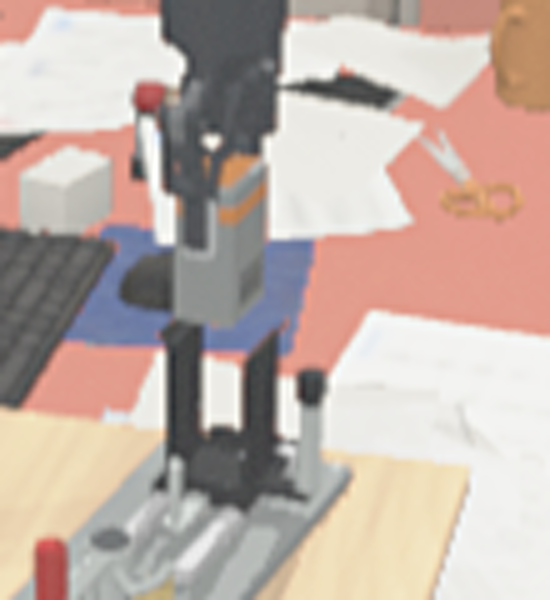

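```bash
python3 - <<'E'
from h import *
w=grab("wrist")
O=np.array([.5332,-.2470]);a=np.radians(-10.5);x=np.array([np.cos(a),np.sin(a)]);y=np.array([-x[1],x[0]])
def D(n,p,z):
    q=onz(w,(220+p[0]/3,120+p[1]/3),z)[:2]; print(n,q.round(4),"dock",round((q-O)@x,4),round((q-O)@y,4))
D("farTL",(203,283),.196);D("farTR",(446,282),.196);D("baseL",(201,330),.098);D("baseR",(437,330),.098);D("baseTL",(202,210),.098);D("baseTR",(440,211),.098)
D("cartL",(165,367),.210);D("cartR",(455,367),.210)
q=np.array(r.get_obs()["tcp_pos"][:2]);print("tcp dock",(q-O)@x,(q-O)@y)
for p in [(130,97),(548,99)]:D("platetop",p,.08)
E
```

```text
farTL [ 0.5601 -0.2782] dock 0.0321 -0.0258
farTR [ 0.5515 -0.326 ] dock 0.0324 -0.0743
baseL [ 0.5269 -0.2604] dock -0.0038 -0.0143
baseR [ 0.514  -0.3305] dock -0.0036 -0.0856
baseTL [ 0.5623 -0.2683] dock 0.0324 -0.0156
baseTR [ 0.5494 -0.3366] dock 0.0323 -0.0851
cartL [ 0.5482 -0.2697] dock 0.0188 -0.0196
cartR [ 0.5382 -0.324 ] dock 0.019 -0.0748
tcp dock 0.0003311433590523572 -0.0477195054990383
platetop [ 0.597  -0.2518] dock 0.0636 0.0069
platetop [ 0.5738 -0.375 ] dock 0.0633 -0.1184
```

Request:
{"op": "step_arm", "data": {"xyz": [[0.008,0,0],[0.008,0.02,0],[0.008,0.04,0],[0.008,0.06,0],[0.008,0.09,0],[0.008,0.12,0],[0.008,0.15,0],[0.008,0.15,0]], "rotation": [[0,0.001,0],[0,0.001,0],[0,0.001,0],[0,0.001,0],[0,0.001,0],[0,0.001,0],[0,0.001,0],[0,0.001,0]]}}

```text
clock: 17.88
tcp_pos: [0.5242, -0.2961, 0.3803]
orientation: [-1.116, 1.345, -1.341]
contact_force: [-0.7, 1.0, -3.5]
grip_width: 0.0557
```

```bash
python3 - <<'E'
from h import *
plan(.5248,-.2962,.3143,-100.5,tcp=True)
w=grab("wrist");f=dict(w); f["pixels"]=np.clip(w["pixels"].astype(float)**0.6*9,0,255).astype(np.uint8)
crop(f,200,150,460,350,3,"w13c")
E
```

```text
cur az -100.5 pos [ 0.5242 -0.2961  0.3803] | xyz [0.0006, 0.22, 0.0022] rot [0.0008, 0.0002, -0.0012] rows 1.1 t17.9 F [-0.7  1.  -3.5] w0.0557 j7 -0.89
```

View pics/w13c.png

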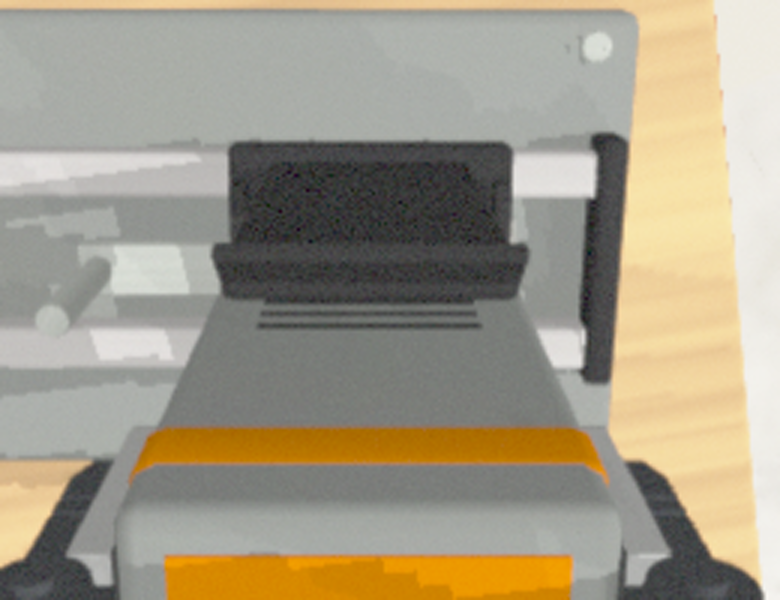

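Request:
{"op": "step_arm", "data": {"xyz": [[0,0.04,0],[0,0.08,0],[0,0.12,0],[0,0.15,0],[0,0.165,0],[0,0.175,0],[0,0.18,0],[0,0.18,0]], "rotation": [[0,0,0],[0,0,0],[0,0,0],[0,0,0],[0,0,0],[0,0,0],[0,0,0],[0,0,0]]}}

```text
clock: 18.92
tcp_pos: [0.5244, -0.2962, 0.327]
orientation: [-1.116, 1.343, -1.342]
contact_force: [0.1, 0.4, -2.4]
grip_width: 0.0553
```

```bash
python3 - <<'E'
from h import *
plan(.5248,-.2962,.3143,-100.5,tcp=True)
w=grab("wrist");f=dict(w); f["pixels"]=np.clip(w["pixels"].astype(float)**0.6*9,0,255).astype(np.uint8)
crop(f,200,150,460,350,3,"w14c")
E
```

```text
cur az -100.5 pos [ 0.5244 -0.2962  0.327 ] | xyz [-0.0002, 0.0424, 0.0013] rot [0.0, 0.0001, -0.001] rows 0.2 t18.9 F [ 0.1  0.4 -2.4] w0.0553 j7 -0.84
```

View pics/w14c.png

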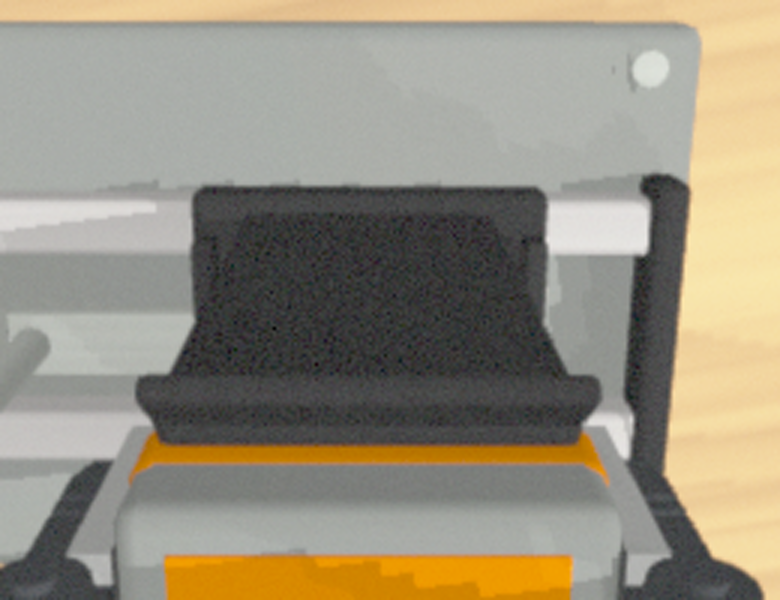

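Request:
{"op": "step_arm", "data": {"xyz": [[0,0.01,0],[0,0.018,0],[0,0.025,0],[0,0.032,0],[0,0.038,0],[0,0.042,0],[0,0.045,0],[0,0.046,0]], "rotation": [[0,0,0],[0,0,0],[0,0,0],[0,0,0],[0,0,0],[0,0,0],[0,0,0],[0,0,0]]}}

```text
clock: 19.98
tcp_pos: [0.5243, -0.2968, 0.3145]
orientation: [-1.115, 1.343, -1.342]
contact_force: [-3.8, 3.0, 9.5]
grip_width: 0.0553
```

Request:
{"op": "step_arm", "data": {"xyz": [[0,-0.001,0],[0,-0.001,0]], "rotation": [[0,0,0],[0,0,0]]}}

```text
clock: 20.23
tcp_pos: [0.5243, -0.2968, 0.3148]
orientation: [-1.115, 1.343, -1.342]
contact_force: [-0.1, 0.2, -3.1]
grip_width: 0.0555
```

Request:
{"op": "step_arm", "data": {"xyz": [[0,0,0],[0,0,0],[0,0,0],[0,0,0],[0,0,0],[0,0,0]], "rotation": [[0,0,0],[0,0,0],[0,0,0],[0,0,0],[0,0,0],[0,0,0]], "grip": 0}}

```text
clock: 20.98
tcp_pos: [0.5243, -0.2968, 0.3148]
orientation: [-1.115, 1.343, -1.342]
contact_force: [0.1, 0.4, -0.1]
grip_width: 0.0854
```

Request:
{"op": "step_arm", "data": {"xyz": [[0,-0.06,0],[0,-0.2,0],[0,-0.4,0],[0,-0.4,0],[0,-0.4,0]], "rotation": [[0,0,0],[0,0,0],[0,0,0],[0,0,0],[0,0,0]]}}

```text
clock: 21.6
tcp_pos: [0.524, -0.2969, 0.4354]
orientation: [-1.114, 1.342, -1.342]
contact_force: [-1.0, 0.2, -0.6]
grip_width: 0.0854
```

```bash
python3 - <<'E'
from h import *
import pickle
o=r.get_obs();plan(o["tcp_pos"][0],o["tcp_pos"][1],.4,tcp=True)
w=grab("wrist","w15");pickle.dump(w,open("w15.pkl","wb"))
s=grab("side");crop(s,290,80,400,200,5,"s15")
m=hue(w,5,18,180,90);c=max(cv2.findContours(m,0,1)[0],key=cv2.contourArea)
W=np.array([onz(w,p,.188)[:2] for p in c[:,0].astype(float)]);print(cv2.boundingRect(c),cv2.minAreaRect((W*1000).astype(np.float32)))
E
```

```text
cur az -100.5 pos [ 0.524  -0.2969  0.4354] | xyz [0.0002, 0.1179, -0.0002] rot [-0.0012, -0.0, -0.0013] rows 0.6 t21.6 F [-1.   0.2 -0.6] w0.0854 j7 -0.93
(290, 235, 66, 41) ((524.3804931640625, -295.9339904785156), (43.72622299194336, 28.56513023376465), 79.53329467773438)
```

View pics/w15.png

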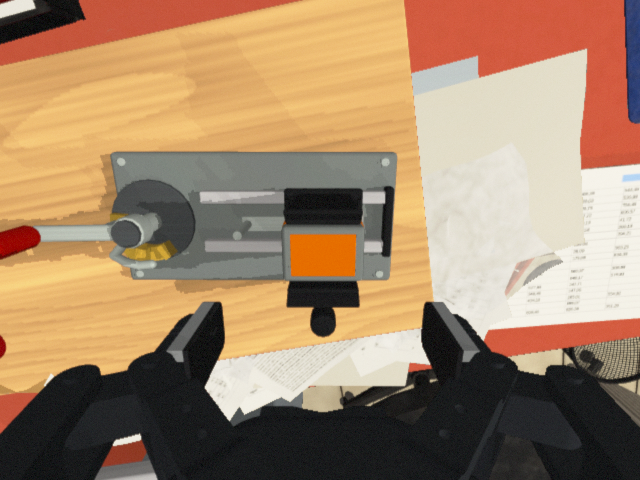

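View pics/s15.png

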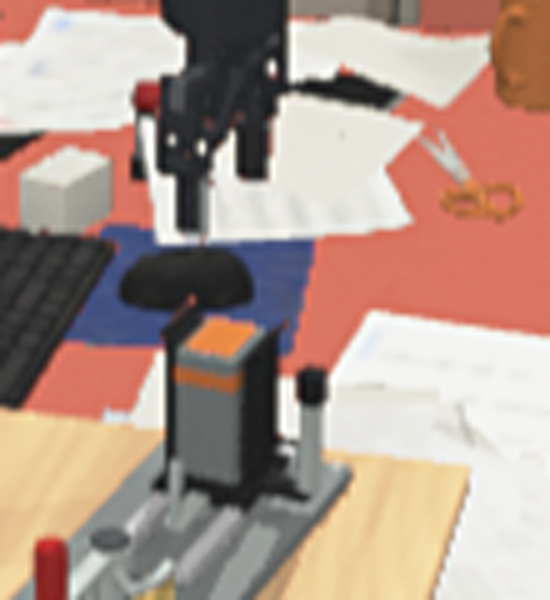

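```bash
python3 - <<'E'
from h import *
import pickle
w=pickle.load(open("w15.pkl","rb"))
f=dict(w); f["pixels"]=np.clip(w["pixels"].astype(float)**0.6*9,0,255).astype(np.uint8)
crop(f,270,270,380,350,6,"w15c")
q=onz(w,(323,323),.178);print(q, proj(w,[.4654,-.2854,.178]))
plan(.4654,-.2854,.235,-100.5)
E
```

```text
[ 0.4679623  -0.28574818  0.178     ] [323.16564411 326.03540926]
cur az -100.5 pos [ 0.5239 -0.2965  0.434 ] | xyz [-0.0006, 0.1467, -0.1985] rot [0.0005, 0.0, -0.0014] rows 1.2 t21.7 F [-0.1  0.8 -0.2] w0.0850 j7 -0.93
```

View pics/w15c.png

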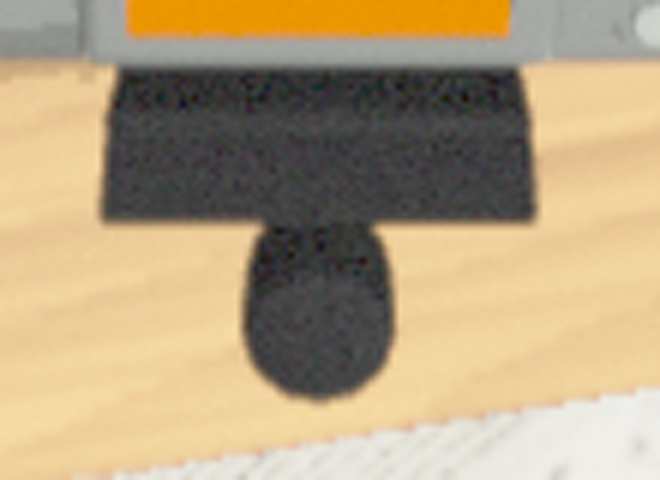

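Request:
{"op": "step_arm", "data": {"xyz": [[0,0.05,-0.15],[0,0.13,-0.2],[0,0.25,-0.2],[0,0.35,-0.2],[0,0.397,-0.2],[0,0.397,-0.2],[0,0.397,-0.2]], "rotation": [[0,0,0],[0,0,0],[0,0,0],[0,0,0],[0,0,0],[0,0,0],[0,0,0]]}}

```text
clock: 22.58
tcp_pos: [0.4652, -0.2858, 0.3157]
orientation: [-1.115, 1.343, -1.342]
contact_force: [-0.5, 0.2, -0.9]
grip_width: 0.0851
```

```bash
python3 - <<'E'
from h import *
plan(.4654,-.2854,.16,-100.5)
w=grab("wrist","w16")
E
```

```text
cur az -100.5 pos [ 0.4652 -0.2858  0.3157] | xyz [-0.0013, 0.0024, 0.0005] rot [-0.0002, -0.0002, -0.0011] rows 0.0 t22.6 F [-0.5  0.2 -0.9] w0.0851 j7 -0.80
```

View pics/w16.png

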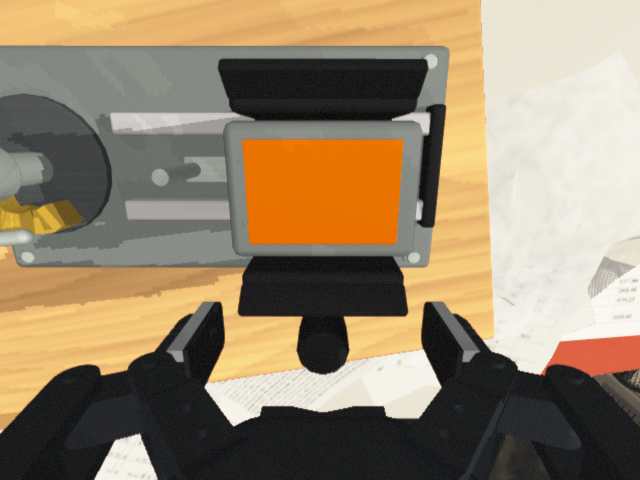

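The push post cap (323, 345) sits centred between the open fingers. Pinch it.

Request:
{"op": "step_arm", "data": {"xyz": [[0,0,0],[0,0,0],[0,0,0],[0,0,0],[0,0,0],[0,0,0],[0,0,0],[0,0,0]], "rotation": [[0,0,0],[0,0,0],[0,0,0],[0,0,0],[0,0,0],[0,0,0],[0,0,0],[0,0,0]], "grip": 1, "force": 30}}

```text
clock: 23.62
tcp_pos: [0.4653, -0.2857, 0.316]
orientation: [-1.115, 1.343, -1.342]
contact_force: [-0.4, 2.3, 5.3]
grip_width: 0.0195
```

Request:
{"op": "step_arm", "data": {"xyz": [[-0.01,0,0],[-0.03,0,0],[-0.05,0,0],[-0.07,0,0],[-0.09,0,0],[-0.11,0,0],[-0.11,0,0]], "rotation": [[0,0,0],[0,0,0],[0,0,0],[0,0,0],[0,0,0],[0,0,0],[0,0,0]]}}

```text
clock: 24.5
tcp_pos: [0.4716, -0.2523, 0.316]
orientation: [-1.114, 1.343, -1.34]
contact_force: [-0.5, 1.8, 3.7]
grip_width: 0.0191
```

Request:
{"op": "step_arm", "data": {"xyz": [[-0.02,0,0],[-0.04,0,0],[-0.055,0,0],[-0.07,0,0],[-0.07,0,0]], "rotation": [[0,0,0],[0,0,0],[0,0,0],[0,0,0],[0,0,0]]}}

```text
clock: 25.12
tcp_pos: [0.4756, -0.2309, 0.3161]
orientation: [-1.114, 1.343, -1.338]
contact_force: [0.6, 1.5, 2.4]
grip_width: 0.019
```

```bash
python3 - <<'E'
from h import *
plan(.4654,-.2854,.16,-100.5)
w=grab("wrist","w17")
E
```

```text
cur az -100.4 pos [ 0.4756 -0.2309  0.3161] | xyz [0.1848, 0.0027, -0.0007] rot [-0.0001, 0.0012, -0.0028] rows 0.9 t25.1 F [0.6 1.5 2.4] w0.0190 j7 -0.90
```

View pics/w17.png

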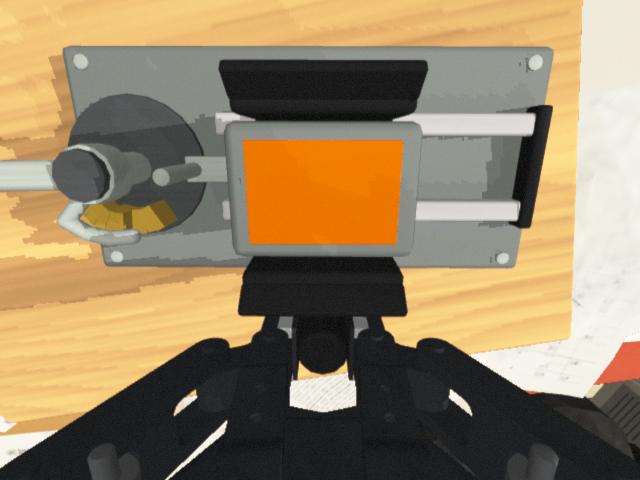

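Request:
{"op": "step_arm", "data": {"xyz": [[-0.01,0,0],[-0.02,0,0],[-0.03,0,0],[-0.03,0,0]], "rotation": [[0,0,0],[0,0,0],[0,0,0],[0,0,0]]}}

```text
clock: 25.68
tcp_pos: [0.4773, -0.2219, 0.3161]
orientation: [-1.114, 1.343, -1.338]
contact_force: [-0.1, -1.0, 0.8]
grip_width: 0.0191
```

Request:
{"op": "step_arm", "data": {"xyz": [[-0.01,0,0],[-0.02,0,0],[-0.025,0,0],[-0.025,0,0]], "rotation": [[0,0,0],[0,0,0],[0,0,0],[0,0,0]]}}

```text
clock: 26.18
tcp_pos: [0.4782, -0.2162, 0.3161]
orientation: [-1.116, 1.342, -1.343]
contact_force: [0.8, -10.0, -5.9]
grip_width: 0.0192
```

Request:
{"op": "step_arm", "data": {"xyz": [[-0.01,0,0],[-0.015,0,0],[-0.015,0,0]], "rotation": [[0,0,0],[0,0,0],[0,0,0]]}}

```text
clock: 26.55
tcp_pos: [0.478, -0.2149, 0.3162]
orientation: [-1.118, 1.339, -1.352]
contact_force: [1.6, -15.6, -9.3]
grip_width: 0.0193
```

```bash
python3 - <<'E'
from h import *
plan(.4654,-.2854,.16,-100.5)
w=grab("wrist","w18")
E
```

```text
cur az -100.7 pos [ 0.478  -0.2149  0.3162] | xyz [0.2387, 0.0056, 0.0021] rot [-0.0024, -0.0017, 0.0043] rows 1.1 t26.6 F [  1.6 -15.6  -9.3] w0.0193 j7 -0.94
```

View pics/w18.png

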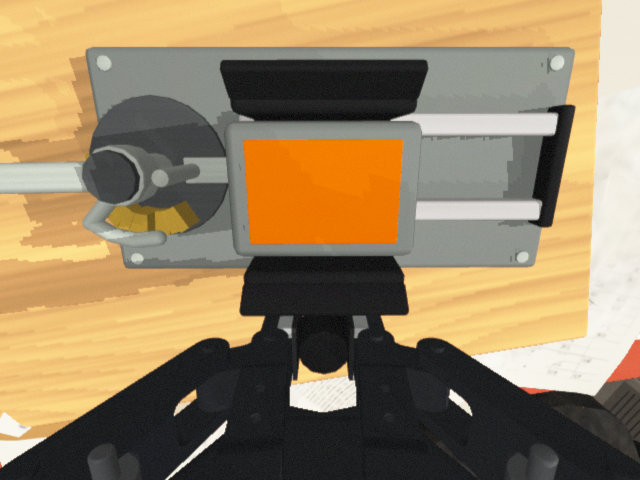

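Request:
{"op": "step_arm", "data": {"xyz": [[-0.01,0,0],[-0.02,0,0],[-0.02,0,0]], "rotation": [[0,0,0],[0,0,0],[0,0,0]]}}

```text
clock: 26.98
tcp_pos: [0.4779, -0.2133, 0.3162]
orientation: [-1.122, 1.336, -1.363]
contact_force: [1.1, -20.8, -14.4]
grip_width: 0.0194
```

Request:
{"op": "step_arm", "data": {"xyz": [[0.015,0,0],[0.025,0,0],[0.025,0,0]], "rotation": [[0,0,0],[0,0,0],[0,0,0]]}}

```text
clock: 27.35
tcp_pos: [0.4765, -0.2203, 0.3161]
orientation: [-1.122, 1.335, -1.363]
contact_force: [3.4, -0.7, -5.2]
grip_width: 0.019
```

```bash
python3 - <<'E'
from h import *
plan(.478,-.2145,.161,-100.5)
E
```

```text
cur az -100.9 pos [ 0.4765 -0.2203  0.3161] | xyz [-0.0199, 0.0001, 0.0012] rot [-0.0043, -0.004, 0.0104] rows 0.1 t27.4 F [ 3.4 -0.7 -5.2] w0.0190 j7 -0.94
```

Request:
{"op": "step_arm", "data": {"xyz": [[0,0,0],[0,0,0]], "rotation": [[-0.004,-0.004,0.01],[-0.004,-0.004,0.01]]}}

```text
clock: 27.6
tcp_pos: [0.4773, -0.22, 0.3161]
orientation: [-1.116, 1.34, -1.343]
contact_force: [5.2, -0.4, -6.7]
grip_width: 0.0191
```

```bash
python3 - <<'E'
from h import *
plan(.478,-.2145,.161,-100.5)
w=grab("wrist","w19")
E
```

```text
cur az -100.4 pos [ 0.4773 -0.22    0.3161] | xyz [-0.0183, 0.0005, -0.001] rot [-0.0012, 0.0007, 0.0002] rows 0.1 t27.6 F [ 5.2 -0.4 -6.7] w0.0191 j7 -0.93
```

View pics/w19.png

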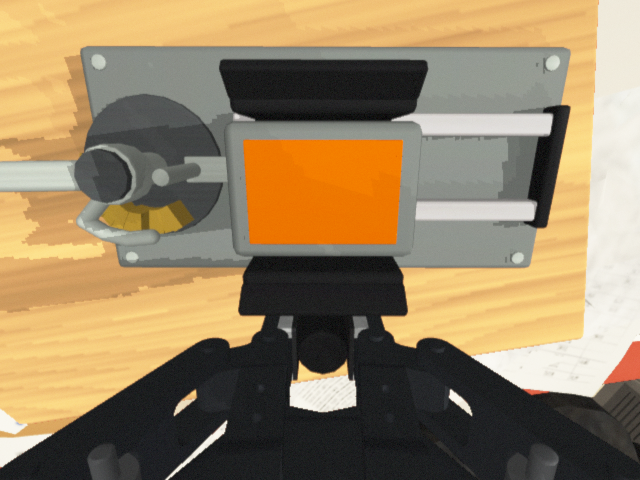

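Request:
{"op": "step_arm", "data": {"xyz": [[-0.005,0,0],[-0.01,0,0],[-0.015,0,0],[-0.018,0,0],[-0.018,0,0],[-0.018,0,0]], "rotation": [[-0.001,0,0],[-0.001,0,0],[-0.001,0,0],[-0.001,0,0],[-0.001,0,0],[-0.001,0,0]]}}

```text
clock: 28.4
tcp_pos: [0.4781, -0.2157, 0.3162]
orientation: [-1.118, 1.34, -1.346]
contact_force: [4.5, -5.6, -9.8]
grip_width: 0.0184
```

Request:
{"op": "step_arm", "data": {"xyz": [[0,0,0],[0,0,0],[0,0,0],[0,0,0],[0,0,0]], "rotation": [[0,0,0],[0,0,0],[0,0,0],[0,0,0],[0,0,0]], "grip": 0}}

```text
clock: 29.02
tcp_pos: [0.4781, -0.2157, 0.3162]
orientation: [-1.118, 1.34, -1.346]
contact_force: [-0.8, -0.1, 0.5]
grip_width: 0.0853
```

```bash
python3 - <<'E'
from h import *
plan(.478,-.2145,.161,-100.5)
w=grab("wrist","w20")
E
```

```text
cur az -100.5 pos [ 0.4781 -0.2157  0.3162] | xyz [-0.0037, 0.0007, -0.0011] rot [-0.001, 0.0001, 0.002] rows 0.0 t29.0 F [-0.8 -0.1  0.5] w0.0853 j7 -0.94
```

View pics/w20.png

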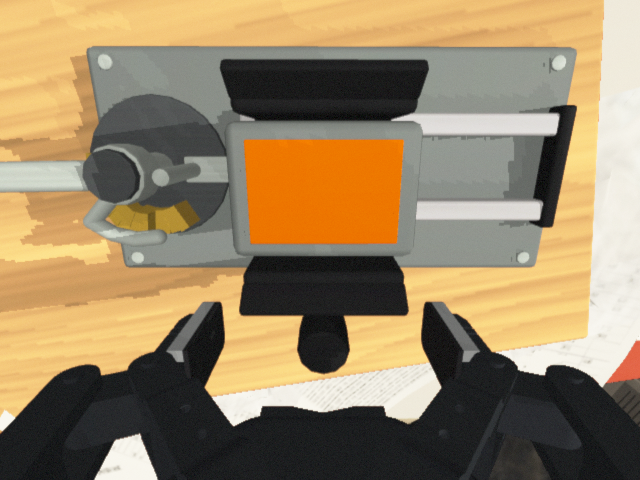

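Request:
{"op": "step_arm", "data": {"xyz": [[0,-0.15,0],[0,-0.35,0],[0,-0.35,0],[0,-0.35,0]], "rotation": [[0,0,0],[0,0,0],[0,0,0],[0,0,0]]}}

```text
clock: 29.58
tcp_pos: [0.4779, -0.2149, 0.4209]
orientation: [-1.118, 1.34, -1.345]
contact_force: [0.3, -0.3, -1.1]
grip_width: 0.0853
```

```bash
python3 - <<'E'
from h import *
plan(.5675,-.056,.42,-10,tcp=True)
w=grab("wrist","w21")
E
```

```text
cur az -100.5 pos [ 0.4779 -0.2149  0.4209] | xyz [-0.5752, 0.0018, 0.1977] rot [0.0005, -1.0051, 0.0019] rows 8.5 t29.6 F [ 0.3 -0.3 -1.1] w0.0853 j7 -1.07
```

View pics/w21.png

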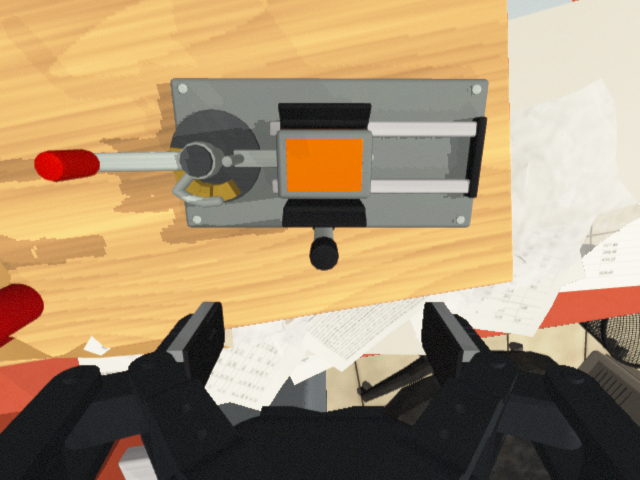

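Request:
{"op": "step_arm", "data": {"xyz": [[-0.575,0,0.198],[-0.575,0,0.198],[-0.575,0,0.198],[-0.575,0,0.198],[-0.575,0,0.198],[-0.575,0,0.198],[-0.575,0,0.198],[-0.575,0,0.198],[-0.575,0,0.198],[-0.575,0,0.198],[-0.575,0,0.198]], "rotation": [[0,-1,0],[0,-1,0],[0,-1,0],[0,-1,0],[0,-1,0],[0,-1,0],[0,-1,0],[0,-1,0],[0,-1,0],[0,-1,0],[0,-1,0]], "grip": 0.45}}

```text
clock: 31.0
tcp_pos: [0.5672, -0.056, 0.4189]
orientation: [-1.569, 0.146, -0.143]
contact_force: [0.0, -0.5, 1.1]
grip_width: 0.0468
```

```bash
python3 - <<'E'
from h import *
plan(.5675,-.056,.42,-10,tcp=True)
w=grab("wrist","w22")
m=hue(w,172,180,150,120)|hue(w,0,4,200,120);crop(w,240,180,420,330,4,"w22c")
for c in sorted(cv2.findContours(m,0,1)[0],key=cv2.contourArea)[::-1][:3]: print(cv2.boundingRect(c),cv2.contourArea(c))
E
```

```text
cur az -10.6 pos [ 0.5672 -0.056   0.4189] | xyz [0.0009, -0.0036, 0.0001] rot [0.0019, -0.0062, -0.001] rows 0.1 t31.0 F [ 0.  -0.5  1.1] w0.0468 j7 0.02
(50, 0, 120, 82) 3336.5
(528, 0, 14, 112) 817.0
(309, 237, 27, 26) 506.5
```

View pics/w22.png

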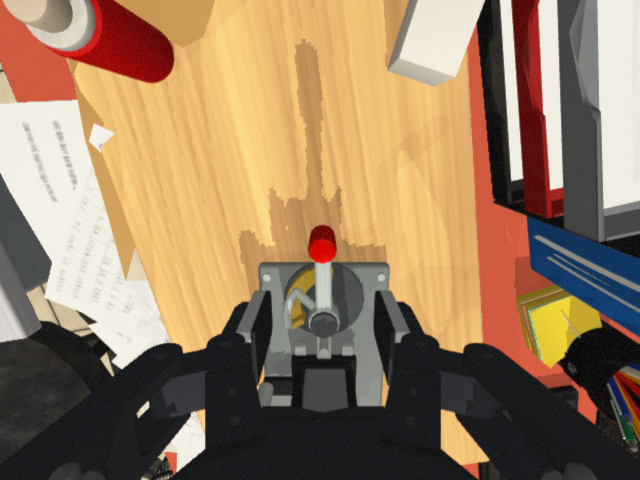

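View pics/w22c.png

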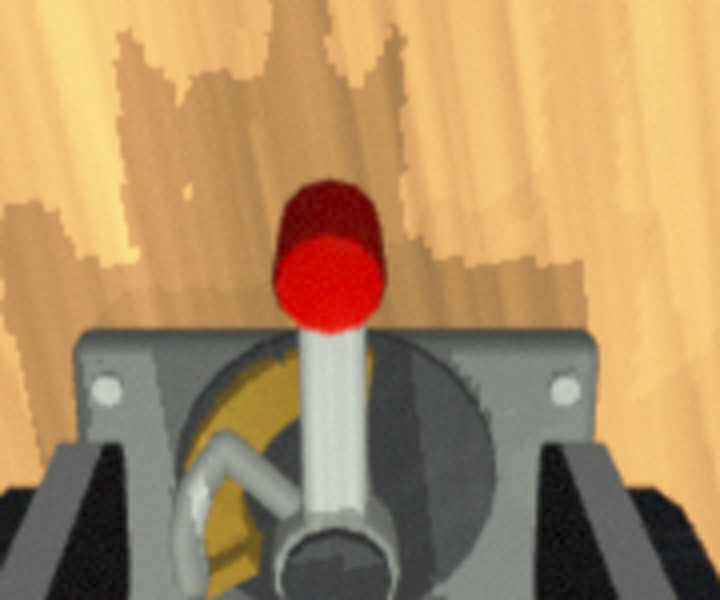

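```bash
python3 - <<'E'
from h import *
w=grab("wrist")
k=onz(w,(322.5,251),.172);h=onz(w,(324,322),.15);print(k,h)
d=k-[.5543,-.1340,0];print(np.hypot(d[0],d[1]),np.degrees(np.arctan2(d[1],d[0])))
plan(k[0],k[1],.16,-10.5)
E
```

```text
[ 0.56777628 -0.05372368  0.172     ] [ 0.55666791 -0.11950964  0.15      ]
0.08139962129428216 80.47040805124456
cur az -10.5 pos [ 0.5674 -0.0559  0.4193] | xyz [0.0003, 0.3477, 0.0084] rot [0.0018, -0.0002, -0.0005] rows 1.7 t31.1 F [ 0.1 -0.  -0.3] w0.0471 j7 0.02
```

Request:
{"op": "step_arm", "data": {"xyz": [[0,0.1,0.005],[0,0.22,0.005],[0,0.3,0.005],[0,0.345,0.005],[0,0.345,0.005],[0,0.345,0.005]], "rotation": [[0,0,0],[0,0,0],[0,0,0],[0,0,0],[0,0,0],[0,0,0]]}}

```text
clock: 31.85
tcp_pos: [0.568, -0.0549, 0.3168]
orientation: [-1.569, 0.144, -0.145]
contact_force: [1.2, 0.1, -0.1]
grip_width: 0.0471
```

Request:
{"op": "step_arm", "data": {"xyz": [[0,0,0],[0,0,0],[0,0,0],[0,0,0]], "rotation": [[0,0,0],[0,0,0],[0,0,0],[0,0,0]], "grip": 0.68, "force": 20}}

```text
clock: 32.35
tcp_pos: [0.5679, -0.0549, 0.3169]
orientation: [-1.569, 0.144, -0.145]
contact_force: [-0.4, -0.4, -0.4]
grip_width: 0.0273
```

```bash
python3 - <<'E'
from h import *
plan(.5677,-.0545,.16,-10.5)
w=grab("wrist","w23");
P=np.array([.5543,-.1340]);o=r.get_obs();A=R.from_rotvec(o["orientation"])
k0=np.array(o["tcp_pos"])
for ph in range(0,121,10):
    a=np.radians(80.5+ph); t=np.r_[P+.08*np.array([np.cos(a),np.sin(a)]),.316]
    print(ph,(A.inv().apply(t-k0)/.3).round(3))
E
```

```text
cur az -10.5 pos [ 0.5679 -0.0549  0.3169] | xyz [-0.001, 0.0062, 0.0011] rot [0.0016, -0.0004, 0.0005] rows 0.0 t32.4 F [-0.4 -0.4 -0.4] w0.0273 j7 0.10
0 [-0.001  0.003 -0.001]
10 [-0.047  0.003 -0.006]
20 [-0.092  0.003 -0.019]
30 [-0.134  0.003 -0.039]
40 [-0.172  0.003 -0.067]
50 [-0.204  0.003 -0.1  ]
60 [-0.23   0.003 -0.139]
70 [-0.249  0.003 -0.181]
80 [-0.26   0.003 -0.226]
90 [-0.263  0.003 -0.272]
100 [-0.258  0.003 -0.319]
110 [-0.245  0.003 -0.363]
120 [-0.225  0.004 -0.405]
```

View pics/w23.png

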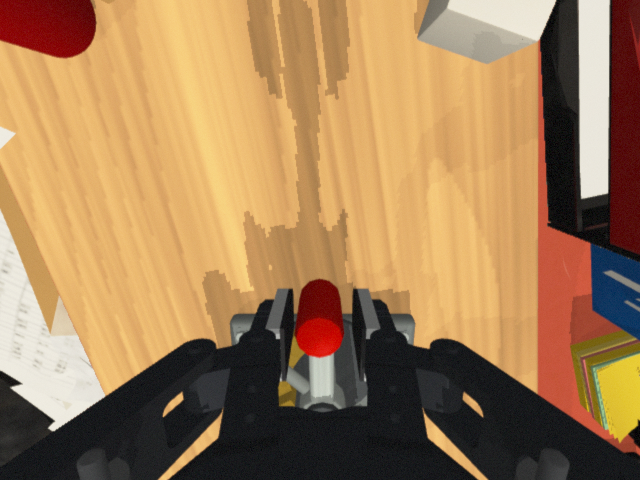

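Request:
{"op": "step_arm", "data": {"xyz": [[-0.024,0,-0.002],[-0.047,0,-0.006],[-0.07,0,-0.012],[-0.092,0,-0.019],[-0.113,0,-0.028],[-0.134,0,-0.039],[-0.134,0,-0.039]], "rotation": [[0,-0.055,0],[0,-0.11,0],[0,-0.165,0],[0,-0.222,0],[0,-0.278,0],[0,-0.333,0],[0,-0.333,0]]}}

```text
clock: 33.28
tcp_pos: [0.5267, -0.0589, 0.3175]
orientation: [-1.557, -0.268, 0.264]
contact_force: [1.8, -0.2, 2.0]
grip_width: 0.0272
```

```bash
cat > arc.py <<'E'
from h import *
import sys
P=np.array([.5543,-.1340]);o=r.get_obs();A=R.from_rotvec(o["orientation"]);k0=np.array(o["tcp_pos"])
d=k0[:2]-P;print("rad",np.hypot(*d).round(4),"phi",(np.degrees(np.arctan2(d[1],d[0]))-79.5).round(1))
plan(k0[0],k0[1],k0[2],tcp=True)
for ph in range(int(sys.argv[1]),int(sys.argv[2]),5):
    a=np.radians(79.5+ph); t=np.r_[P+.08*np.array([np.cos(a),np.sin(a)]),float(sys.argv[3])]
    az=np.radians(79.5+ph-90); x_=np.array([np.cos(az),np.sin(az),0]);y_=np.array([0,0,-1.]);B=np.c_[x_,y_,np.cross(x_,y_)]
    print(ph,(A.inv().apply(t-k0)/.3).round(3),((A.inv()*R.from_matrix(B)).as_rotvec()/(np.pi/2)).round(3))
E
python3 arc.py 30 81 .317;python3 -c "
from h import *
grab('wrist','w24')"
```

```text
rad 0.08 phi 30.7
cur az 19.4 pos [ 0.5267 -0.0589  0.3175] | xyz [0.0, 0.0, 0.0] rot [0.0018, -0.0, 0.0009] rows 0.0 t33.3 F [ 1.8 -0.2  2. ] w0.0272 j7 0.55
30 [0.003 0.002 0.   ] [ 0.002 -0.001  0.001]
35 [-0.02   0.001 -0.001] [ 0.002 -0.057  0.001]
40 [-0.043  0.001 -0.004] [ 0.002 -0.112  0.001]
45 [-0.066  0.001 -0.009] [ 0.002 -0.168  0.001]
50 [-0.088  0.001 -0.016] [ 0.002 -0.223  0.001]
55 [-0.11   0.001 -0.025] [ 0.002 -0.279  0.001]
60 [-0.13   0.001 -0.036] [ 0.002 -0.334  0.   ]
65 [-0.15   0.001 -0.048] [ 0.002 -0.39   0.   ]
70 [-0.168  0.001 -0.063] [ 0.002 -0.445  0.   ]
75 [-0.185  0.001 -0.078] [ 0.002 -0.501  0.   ]
80 [-0.201  0.001 -0.096] [ 0.002 -0.557  0.   ]
```

View pics/w24.png

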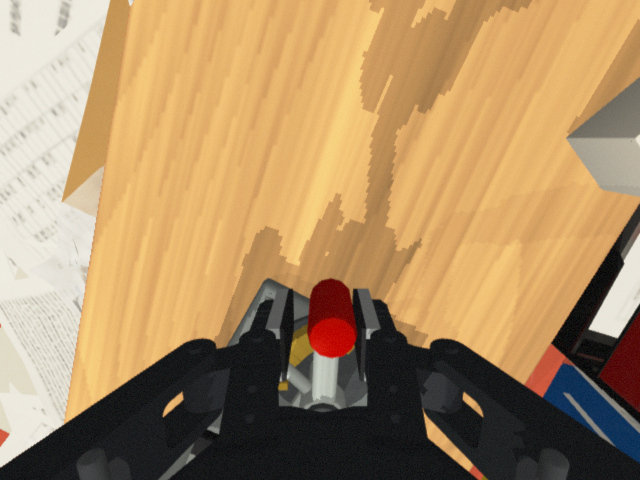

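Knob (330, 340) is being pushed by the trailing finger and has followed. Continue.

Request:
{"op": "step_arm", "data": {"xyz": [[-0.02,0,-0.001],[-0.043,0,-0.004],[-0.066,0,-0.009],[-0.088,0,-0.016],[-0.11,0,-0.025],[-0.13,0,-0.036],[-0.13,0,-0.036]], "rotation": [[0,-0.055,0],[0,-0.11,0],[0,-0.168,0],[0,-0.223,0],[0,-0.279,0],[0,-0.333,0],[0,-0.333,0]]}}

```text
clock: 34.2
tcp_pos: [0.4941, -0.0817, 0.3177]
orientation: [-1.467, -0.674, 0.67]
contact_force: [1.2, 1.2, 1.5]
grip_width: 0.0273
```

```bash
python3 arc.py 60 121 .317;python3 -c "
from h import *
grab('wrist','w25')"
```

```text
rad 0.0798 phi 59.5
cur az 49.3 pos [ 0.4941 -0.0817  0.3177] | xyz [0.0, 0.0, 0.0] rot [0.0022, -0.0, 0.0005] rows 0.0 t34.2 F [1.2 1.2 1.5] w0.0273 j7 1.05
60 [-0.002  0.002  0.001] [ 0.002 -0.002  0.001]
65 [-0.025  0.002 -0.   ] [ 0.002 -0.058  0.   ]
70 [-0.049  0.002 -0.003] [ 0.002 -0.114  0.   ]
75 [-0.071  0.002 -0.009] [ 0.002 -0.169  0.   ]
80 [-0.093  0.002 -0.016] [ 0.002 -0.225  0.   ]
85 [-0.115  0.002 -0.025] [ 0.002 -0.28   0.   ]
90 [-0.135  0.002 -0.035] [ 0.002 -0.336 -0.   ]
95 [-0.155  0.002 -0.048] [ 0.002 -0.391 -0.   ]
100 [-0.173  0.002 -0.062] [ 0.002 -0.447 -0.   ]
105 [-0.191  0.002 -0.078] [ 0.002 -0.502 -0.   ]
110 [-0.206  0.003 -0.095] [ 0.002 -0.558 -0.   ]
115 [-0.22   0.003 -0.114] [ 0.002 -0.614 -0.001]
120 [-0.233  0.003 -0.133] [ 0.002 -0.669 -0.001]
```

View pics/w25.png

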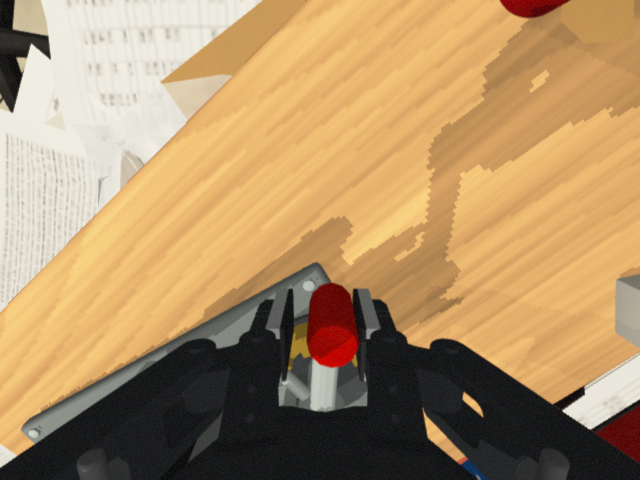

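Request:
{"op": "step_arm", "data": {"xyz": [[-0.025,0.002,0],[-0.049,0.002,-0.003],[-0.071,0.002,-0.009],[-0.093,0.002,-0.016],[-0.115,0.002,-0.025],[-0.135,0.002,-0.035],[-0.135,0.002,-0.035]], "rotation": [[0,-0.055,0],[0,-0.11,0],[0,-0.168,0],[0,-0.223,0],[0,-0.279,0],[0,-0.333,0],[0,-0.333,0]]}}

```text
clock: 35.12
tcp_pos: [0.4746, -0.1201, 0.3162]
orientation: [-1.296, -1.066, 1.068]
contact_force: [0.0, -0.1, 0.2]
grip_width: 0.0273
```

```bash
python3 arc.py 90 121 .317;python3 -c "
from h import *
grab('wrist','w26')"
```

```text
rad 0.0809 phi 90.6
cur az 79.0 pos [ 0.4746 -0.1201  0.3162] | xyz [0.0, 0.0, 0.0] rot [0.0003, 0.0, -0.0015] rows 0.0 t35.1 F [ 0.  -0.1  0.2] w0.0273 j7 1.60
90 [ 0.003 -0.003 -0.003] [ 0.    -0.006 -0.002]
95 [-0.02  -0.003 -0.004] [ 0.    -0.061 -0.002]
100 [-0.043 -0.002 -0.007] [ 0.    -0.117 -0.002]
105 [-0.066 -0.002 -0.012] [ 0.    -0.172 -0.002]
110 [-0.088 -0.002 -0.02 ] [ 0.    -0.228 -0.002]
115 [-0.11  -0.002 -0.029] [-0.    -0.283 -0.002]
120 [-0.13  -0.002 -0.04 ] [-0.    -0.339 -0.002]
```

View pics/w26.png

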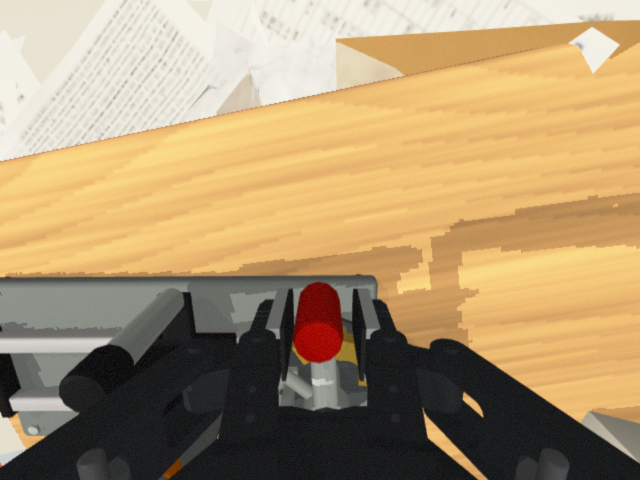

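Request:
{"op": "step_arm", "data": {"xyz": [[-0.02,0,-0.004],[-0.043,0,-0.007],[-0.066,0,-0.012],[-0.088,0,-0.02],[-0.097,0,-0.024],[-0.097,0,-0.024]], "rotation": [[0,-0.055,0],[0,-0.11,0],[0,-0.168,0],[0,-0.223,0],[0,-0.24,0],[0,-0.24,0]]}}

```text
clock: 35.92
tcp_pos: [0.4761, -0.1487, 0.3159]
orientation: [-1.116, -1.342, 1.345]
contact_force: [-1.4, 3.5, 0.6]
grip_width: 0.027
```

```bash
python3 arc.py 105 121 .317;python3 -c "
from h import *
grab('wrist','w27')
s=grab('side');crop(s,280,90,420,220,5,'s27')"
```

```text
rad 0.0796 phi -248.9
cur az 100.5 pos [ 0.4761 -0.1487  0.3159] | xyz [0.0, 0.0, 0.0] rot [-0.001, -0.0, -0.0005] rows 0.0 t35.9 F [-1.4  3.5  0.6] w0.0270 j7 2.01
105 [ 0.029 -0.004 -0.   ] [-0.001  0.067 -0.001]
110 [ 0.005 -0.004  0.001] [-0.001  0.011 -0.   ]
115 [-0.018 -0.004  0.001] [-0.001 -0.044 -0.   ]
120 [-0.041 -0.003 -0.002] [-0.001 -0.1   -0.   ]
```

View pics/w27.png

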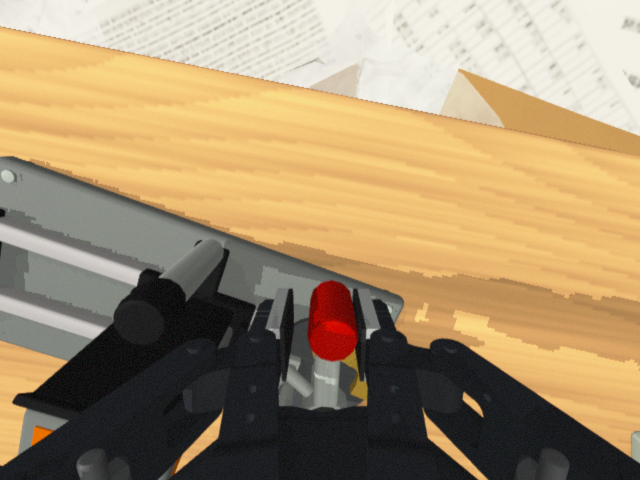

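View pics/s27.png

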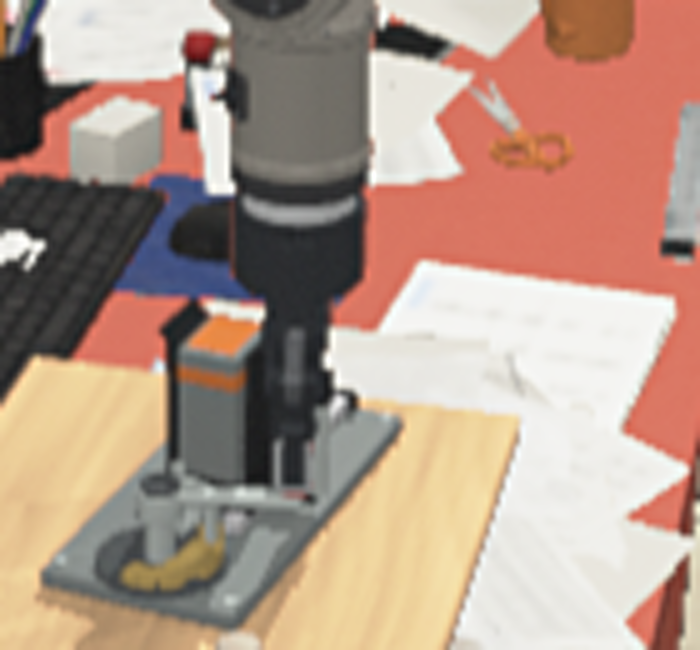

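Request:
{"op": "step_arm", "data": {"xyz": [[0.006,0,0],[0.006,0,0],[0.006,0,0],[0.006,0,0]], "rotation": [[0,0,0],[0,0,0],[0,0,0],[0,0,0]], "grip": 0.5}}

```text
clock: 36.52
tcp_pos: [0.4759, -0.1472, 0.3161]
orientation: [-1.117, -1.342, 1.345]
contact_force: [0.2, -0.5, 0.0]
grip_width: 0.0431
```

Request:
{"op": "step_arm", "data": {"xyz": [[0,-0.05,0],[0,-0.15,0],[0,-0.3,0],[0,-0.4,0],[0,-0.4,0],[0,-0.4,0]], "rotation": [[0,0,0],[0,0,0],[0,0,0],[0,0,0],[0,0,0],[0,0,0]]}}

```text
clock: 37.28
tcp_pos: [0.4756, -0.147, 0.4361]
orientation: [-1.117, -1.342, 1.345]
contact_force: [0.0, 0.9, -0.3]
grip_width: 0.0429
```

```bash
python3 - <<'E'
from h import *
w=grab("wrist","w28");s=grab("side");crop(s,280,90,420,220,5,"s28")
plan(.5,-.15,.4,tcp=True)
t=grab("top","t28");crop(t,220,150,530,290,2.5,"t28c")
E
```

```text
cur az 100.5 pos [ 0.4755 -0.1469  0.4353] | xyz [-0.0248, 0.1174, -0.0786] rot [-0.0017, -0.0, -0.0006] rows 0.7 t37.4 F [ 0.2 -0.3 -0.6] w0.0428 j7 1.97
```

View pics/w28.png

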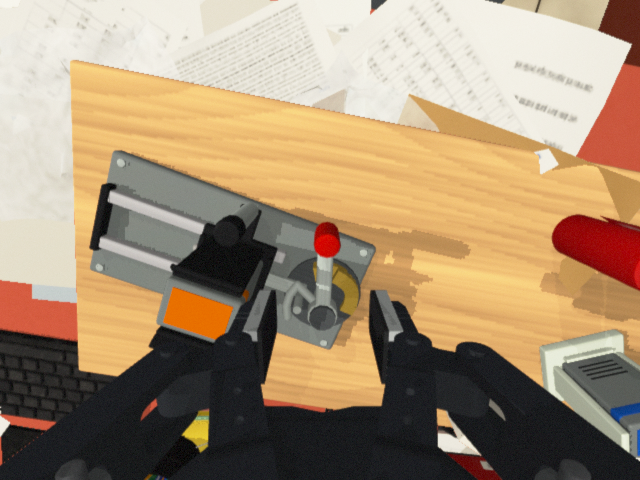

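View pics/s28.png

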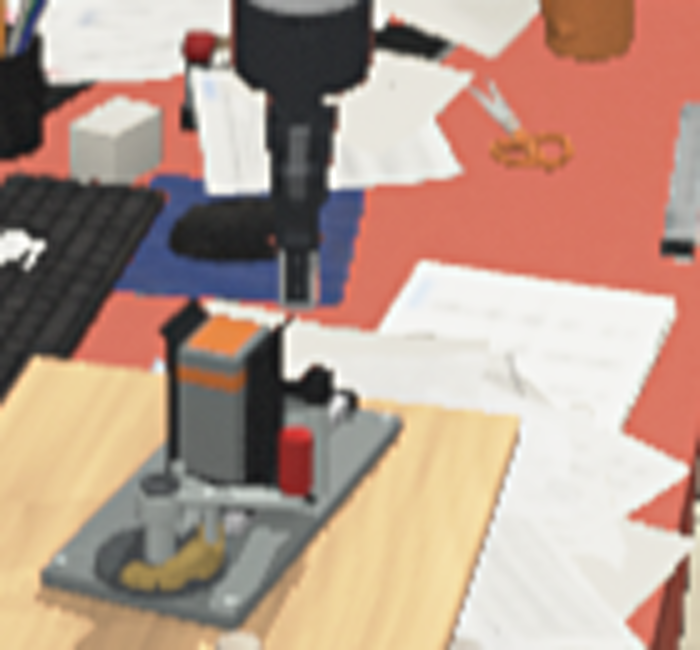

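```bash
python3 - <<'E'
from h import *
w=grab("wrist");s=grab("side");t=grab("top")
def red(f,x0,y0,x1,y1):
    m=hue(f,172,180,120,50)|hue(f,0,5,150,50); q=np.zeros_like(m);q[y0:y1,x0:x1]=m[y0:y1,x0:x1]
    c=max(cv2.findContours(q,0,1)[0],key=cv2.contourArea);M=cv2.moments(c);return (M['m10']/M['m00'],M['m01']/M['m00']),cv2.boundingRect(c)
a=red(w,300,210,355,265);b=red(s,330,170,350,195);print(a,b,tri(w,a[0],s,b[0]))
k=onz(w,(327,246),.066+.088+.018+.003);d=k[:2]-[.5543,-.134];print(k,np.hypot(*d),((np.degrees(np.arctan2(d[1],d[0]))-79.5)%360)*np.pi/180)
m=hue(w,5,18,180,90);c=max(cv2.findContours(m,0,1)[0],key=cv2.contourArea)
W=np.array([onz(w,p,.188)[:2] for p in c[:,0].astype(float)]);rc=cv2.minAreaRect((W*1000).astype(np.float32));print(rc)
print("travel",(np.array(rc[0])/1000-[.5244,-.2963])@[.182,.983])
crop(w,150,140,400,360,3,"w29c")
E
```

```text
((326.240544984731, 240.78975804557197), (314, 223, 26, 36)) ((338.250645994832, 181.74418604651163), (335, 176, 7, 13)) (array([ 0.47474417, -0.14405929,  0.15350204]), np.float64(0.0015185861774979863))
[ 0.4729639  -0.14417836  0.175     ] 0.08197048395584129 1.878548204893075
((537.0634155273438, -226.82154846191406), (43.851806640625, 29.874177932739258), 79.1594009399414)
travel 0.07060205948791504
```

View pics/w29c.png

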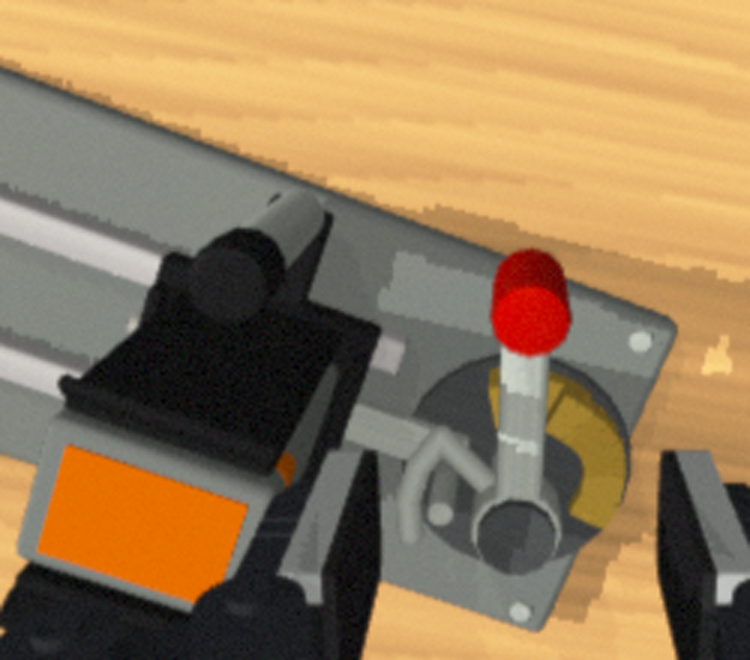

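View pics/t28c.png

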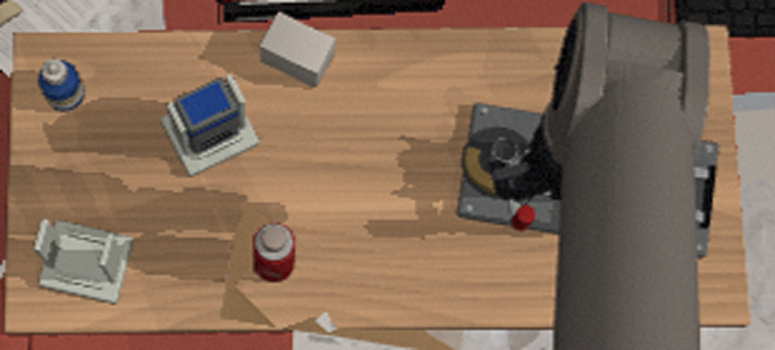

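```bash
python3 -c "
from h import *
print(r.hand_in())"
```

```text
the job is handed in; nothing more can be done
None
```

The job is handed in, at about 37.5 s of the 72 s allowed. hand_in() gives no verdict, so what follows is from my own measurements.

**What I did:** I lifted the orange cartridge out of its cradle and stood it on the bare riser top. I let go, took it again across its 56 mm sides and seated it in the sled. I then pinched the push post to slide the sled home, and led the knob round the arc with loosely closed fingers.

**Last checks:**
- **Cartridge:** it stands upright and fully down in the pocket. The fingers bottomed at the seated height, and the camera views agree.
- **Sled:** it was firm against its stop at about 21 N. Measured travel was 70.6 mm by camera and 71.3 mm by the arm. The joint value itself cannot be read, because the sled's starting position is unknown.
- **Latch:** the angle is about 1.88 rad. The knob's mean height is 0.1535 m, which fits the handle having dropped into the notch, and the hook is round the sled pin.
- **Bystanders:** the blue cartridge, bottle, carton and can look undisturbed in the top view. The gripper is clear of everything, with forces near 0.

**What went wrong or disagreed:**
- After first reaching the stop I eased back while still gripping the post, which pulled the sled off the stop by a few mm. I pushed it back and opened the gripper there, and it stayed.
- The top camera reads 2–5 mm off the wrist camera. I used the wrist camera, which matched the arm.

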